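# Clear the work board after refitting the sculpture plinths

## Task

Tidy up the work board after the plinth repair. First pick the hardware out from among the concrete chips: flat steel plates into the wooden bowl, round feet into the white dish. Then take the wiping block and wipe all the chips off the open end of the board into the steel catch tray (wipe them, do not lift them out), and finally lay the block back on its cork pad, lengthwise along the pad and centred, leaving the mug, jar and tools alone.

Things in the scene. Friction and masses are not known exactly. Their poses are not given: they have to be found in the camera images.
- board: fixed plywood board, top 36 mm above the table. Origin: on the table; x across, y along it to the catch tray. Clear top x -110..110, y -150..165 mm; rims 10 mm wide, 10 mm above the top on both long sides and the -y end. The +y end has no rim: it drops into an open steel catch tray, inside y 165..246, x -116..116 mm, floor 4 mm and wall tops 46 mm above the table
- bowl: tapered wooden dough bowl, fixed, about 150 x 180 mm over the rim and 45 mm tall. Origin: centre of its underside on the table; inner floor 110 (x) x 140 (y) mm, 8 mm above the table; walls lean outwards. For the flat plates
- dish: round white ceramic dish, fixed, 132 mm across the rim, 45 mm tall, 5 mm wall, narrowing to a bottom whose inside is 5 to 9 mm above the table. Origin: centre of its underside on the table. For the round feet
- pad: cork pad, fixed, 150 (x) x 70 (y) x 5 mm, the wiping block's place. Origin: centre of its underside on the table
- block: the wiping block as a body (for its speed); origin at the centre of its underside
- block_c (a point): loose dark-wood wiping block with a rubber foot, 130 (x) x 40 (y) x 55 mm (z, upright), 0.14 to 0.22 kg; this point is its centre, 27.5 mm above its underside. It lies on the cork pad at the start
- plate0_c (a point): flat steel fixing plate, loose, 20 (x) x 70 (y) x 8 mm (z), 80 g, lying on the board; this point is its centre (absent in some runs: then None)
- plate1_c (a point): flat steel fixing plate, loose, 20 (x) x 70 (y) x 8 mm (z), 80 g, lying on the board; this point is its centre (absent in some runs: then None)
- plate2_c (a point): flat steel fixing plate, loose, 20 (x) x 70 (y) x 8 mm (z), 80 g, lying on the board; this point is its centre (absent in some runs: then None)
- foot0_c (a point): round dark-steel plinth foot (disc), loose, 30 mm diameter, 14 mm thick (axis z), 50 g, lying on the board; this point is its centre (absent in some runs: then None)
- foot1_c (a point): round dark-steel plinth foot (disc), loose, 30 mm diameter, 14 mm thick (axis z), 50 g, lying on the board; this point is its centre (absent in some runs: then None)
- foot2_c (a point): round dark-steel plinth foot (disc), loose, 30 mm diameter, 14 mm thick (axis z), 50 g, lying on the board; this point is its centre (absent in some runs: then None)
- chip0_c (a point): loose chip of grey concrete, about 21 x 18 x 12 mm, 12 g, lying on the board; this point is its centre (absent in some runs: then None)
- chip1_c (a point): loose chip of grey concrete, about 21 x 18 x 12 mm, 12 g, lying on the board; this point is its centre (absent in some runs: then None)
- chip2_c (a point): loose chip of grey concrete, about 21 x 18 x 12 mm, 12 g, lying on the board; this point is its centre (absent in some runs: then None)
- chip3_c (a point): loose chip of grey concrete, about 21 x 18 x 12 mm, 12 g, lying on the board; this point is its centre (absent in some runs: then None)
- chip4_c (a point): loose chip of grey concrete, about 21 x 18 x 12 mm, 12 g, lying on the board; this point is its centre (absent in some runs: then None)
- chip5_c (a point): loose chip of grey concrete, about 21 x 18 x 12 mm, 12 g, lying on the board; this point is its centre (absent in some runs: then None)
- mug: bystander: blue mug, 80 mm across, 90 mm tall, loose; origin under its centre; leave alone
- jar: bystander: amber glass jar, 70 mm across, 85 mm tall, loose; origin under its centre; leave alone
- hammer: bystander: hammer lying near the robot, 240 mm long (along x), loose; leave alone
- driver: bystander: screwdriver lying beyond the board, 200 mm long (along x), loose; leave alone
Mind the look-alikes: they are no part of the job. What is shaped like the dish but turquoise is not meant. Leave any yellow look-alike of the part that bears plate2_c alone.

How it is judged:
By the outcome, as a careful person would: the job done as asked, in the order asked, and still so for the second after the job is handed in, with the robot touching nothing.
Of plate0, plate1, plate2, foot0, foot1, foot2 only 4 to 6 are there at a start; the rules pass over those that are not, and their reading is None.
Of chip0, chip1, chip2, chip3, chip4, chip5 only 4 to 6 are there at a start; the rules pass over those that are not, and their reading is None.
At some moment in a run one of plate0, plate1, plate2, foot0, foot1, foot2, block may be knocked a few centimetres aside while the robot is not near it.
Once in a run the grip may slacken for a moment while it holds something.
It also fails if it takes over 210 s, if anything falls off the work surface, if the arm or the gripper's body presses on something with over 40 N, if the wrist force passes 120 N, or if a joint passes its speed limit or range.

## Robot

A 6-joint arm with a two-finger parallel gripper is mounted at the origin on the work surface. World frame = base frame: x ahead of the robot, y to its left, z up, the work surface at z = 0. Lengths are in m, angles in rad, forces in N, time in s.
With the tool pointing down it reaches from about 0.375 to 0.75 m from the base axis. Payload 9 kg.
Tool frame: the origin (TCP) lies between the finger pads; the fingertips stand 14 mm ahead of it and the grasp point (between the pads) lies 5 mm behind it (r.tips_ahead is the distance from the TCP to the fingertips, in m); z points along the fingers, y is the line along which they close (so a half turn about z gives the same grasp; the last joint's range is limited). The gripper opens to 85 mm and grips with 20 to 120 N. Pads are 22 mm wide; open, the fingers measure 114 mm over their backs; the gripper's body (76 mm by 85 mm) begins 54 mm behind the grasp point. The pads swing forward as they close: fully open they stand 13 mm farther back than shut.
Start: joints at [0.913, 0.104, 0.097, 1.564, 0, 1.353], TCP at [0.255, 0.543, 0.224] pointing down, gripper open.
Joint ranges: [-2.99, 2.99], [-0.84, 1.86], [-1.1, 1.16], [-1.84, 2.11], [-1.51, 1.56], [-3.14, 3.14]. Speed limits (rad/s): [2.22, 2.22, 2.57, 3.14, 3.14, 3.14].

## Interface

Orientations are given as a unit quaternion [w, x, y, z].
In Python, from cell import r gives the robot as it stands.
- The arm moves only by the tool arm_command, never from a script. Its argument "rows" is text: rows parted by semicolons, each of 5 numbers parted by spaces: the finger opening in m, from 0 to 0.0854, then the shift along the tool's x, y, z in m, then the turn about the tool's z in rad. In form: gripper tx ty tz turn; .... A call has 1 to 5 rows; each row shifts and turns the commanded pose from where the row before left it, along the tool's axes as they then stand; what a row does not reach is not made up. A row lasts 1/12 s, in which the tool goes at most 41.7 mm and 7.16 degrees, less where a joint would pass 70% of its speed; a pose out of reach is approached as far as the arm can. A call is refused whole if a number of a shift passes 0.0417 or a number of a turn 0.125, either way. A call with a gripper value outside its range is refused whole. The fingers move at their own pace and stop on an object; "grip_force" is the grip in N (left out, the last holds). Time passes only in rows, so rows that do not move let the fingers close. It gives the time, the measured TCP pose, the force, the opening and the grip force at its end, in the units of the state.
- r.get_state(): the state, without advancing time (a new reading comes with each control period).
- r.get_image(name): name is "scene" or "side" or "wrist"; returns (picture, depth): 384x512x3 uint8, red, green, blue; 384x512 float32, m along the optical axis (not along the pixel's ray), 0 where there is no reading.
- r.camera_model(name): a dict with "mtx" (3x3 intrinsics, pixels), "extrinsics" (4x4, takes a point from camera to world coordinates); the wrist camera has in their place "T_tool_cam" (4x4, takes a point from camera to tool coordinates, whose origin is the TCP and whose axes are the flange's). Camera axes: x right, y up, looking along -z (the intrinsics and any distortion apply to the point x, -y, -z); pixel columns grow to the right and rows downward; lengths in m; the calibration is good to about 2 mm. A picture is of the moment at which its call begins: read the wrist's pose just before it. camera_model takes no time and is no camera call.
- r.job_done(): hands the job in; it is judged then, once.
The state is a dict: "time_s": time; "joint_positions": joint angles; "dq": joint speeds; "joint_efforts": joint torques, N m; "tool_pos": TCP position; "tcp_rot": TCP orientation; "force": force on the tool from outside, world axes, zero at the start; "torque": the same for the moment, N m; "finger_gap": opening from 0.0 (shut) to 1.0 (fully open); "finger_force": force on a finger pad.
Only numpy, scipy, OpenCV 4.12 (cv2) and the standard library are available. Lean on these libraries where they do the work, as an engineer would, in place of code of your own. Each camera call takes 0.05 s, during which the arm holds its last target. There are 200 camera calls.

## Working session

There is one attempt and no reset: what is moved stays moved. The work goes in short steps, Python scripts to look and compute and a tool call to move; the robot and the scene stay as the last step left them, time stands still between calls to the robot, and variables do not carry over. Pictures are saved under pics/ and viewed, at most 14 in all, crops included, and the job is handed in when it is done.

Besides the shell and the picture viewer there is one more tool, called by a JSON object that holds its "op" and its "data". arm_command: Moves the arm, as the interface text tells. Its arguments: {"type":"object","properties":{"rows":{"type":"string"},"grip_force":{"type":"number"}},"required":["rows"]}

```bash
mkdir -p pics; cat > h.py <<'E'
import numpy as np, cv2
from cell import r
from scipy.spatial.transform import Rotation as R
def tcp():
    s=r.get_state(); T=np.eye(4); q=s["tcp_rot"]; T[:3,:3]=R.from_quat([q[1],q[2],q[3],q[0]]).as_matrix(); T[:3,3]=s["tool_pos"]; return T
def shot(name):
    T=tcp(); im,d=r.get_image(name); m=r.camera_model(name)
    E=np.array(m["extrinsics"]) if "extrinsics" in m else T@np.array(m["T_tool_cam"])
    return im,d,np.array(m["mtx"]),E
def world(d,K,E):
    v,u=np.mgrid[:d.shape[0],:d.shape[1]]
    p=np.stack([(u-K[0,2])/K[0,0]*d,-(v-K[1,2])/K[1,1]*d,-d,np.ones_like(d)],-1)
    return (p@E.T)[...,:3]
def save(n,im,s=1.5): cv2.imwrite(f"pics/{n}.png",cv2.resize(im[...,::-1],None,fx=s,fy=s,interpolation=cv2.INTER_CUBIC))
E
python3 - <<'E'
from h import *
print(r.camera_model("scene").keys(), r.get_state())
for n in("scene","side","wrist"):
    im,d,K,E=shot(n); save(n+"0",im,1.5 if n!="wrist" else 1); np.savez(n+"0.npz",im=im,d=d,K=K,E=E); print(n,E.round(3).tolist(),K.tolist())
E
```

```text
dict_keys(['mtx', 'extrinsics']) {'time_s': 0.0, 'joint_positions': array([ 9.13305964e-01,  1.04689042e-01,  9.64648108e-02,  1.56386934e+00,
       -2.35870905e-05,  1.35310151e+00]), 'dq': array([-9.58612563e-04,  1.20219373e-03, -1.78072784e-03,  4.92203581e-05,
        5.64074080e-04, -3.57226100e-04]), 'joint_efforts': array([-8.16963202e-04, -5.56930125e+01,  5.03650296e+01,  1.67720747e-02,
       -5.25496434e-04,  2.93679427e-06]), 'tool_pos': array([0.25524041, 0.5426365 , 0.22292587]), 'tcp_rot': array([-2.64178675e-04,  2.18129805e-01,  9.75919550e-01, -5.92504633e-04]), 'force': array([ 0.13163269, -0.01009185, -0.19212731]), 'torque': array([-0.04106294,  0.00989832, -0.02293127]), 'finger_force': 0.0, 'finger_gap': 1.0027452115309976}
scene [[0.759, -0.373, 0.534, 1.187], [0.651, 0.415, -0.636, -0.791], [0.015, 0.83, 0.558, 0.702], [0.0, 0.0, 0.0, 1.0]] [[440.1295568120186, 0.0, 251.45978349134805], [0.0, 440.1295568120186, 189.89515974259592], [0.0, 0.0, 1.0]]
side [[0.312, 0.559, -0.768, -0.356], [-0.95, 0.202, -0.239, -0.363], [0.022, 0.804, 0.594, 0.756], [0.0, 0.0, 0.0, 1.0]] [[447.48320341106125, 0.0, 269.1785635181403], [0.0, 447.48320341106125, 192.51604087127578], [0.0, 0.0, 1.0]]
wrist [[0.426, -0.863, -0.273, 0.185], [0.905, 0.405, 0.131, 0.577], [-0.002, -0.303, 0.953, 0.372], [0.0, 0.0, 0.0, 1.0]] [[288.3499761209284, 0.0, 254.53900747979256], [0.0, 288.3499761209284, 195.5729907134724], [0.0, 0.0, 1.0]]
```

View pics/scene0.png

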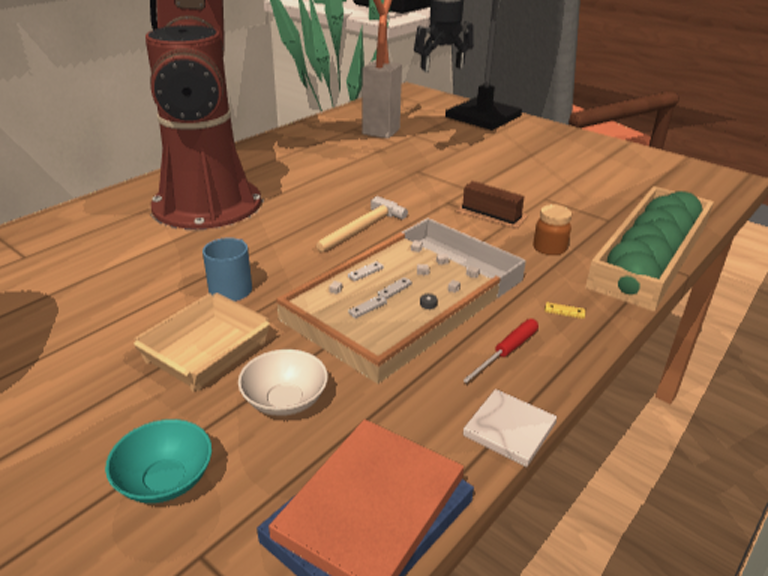

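View pics/side0.png

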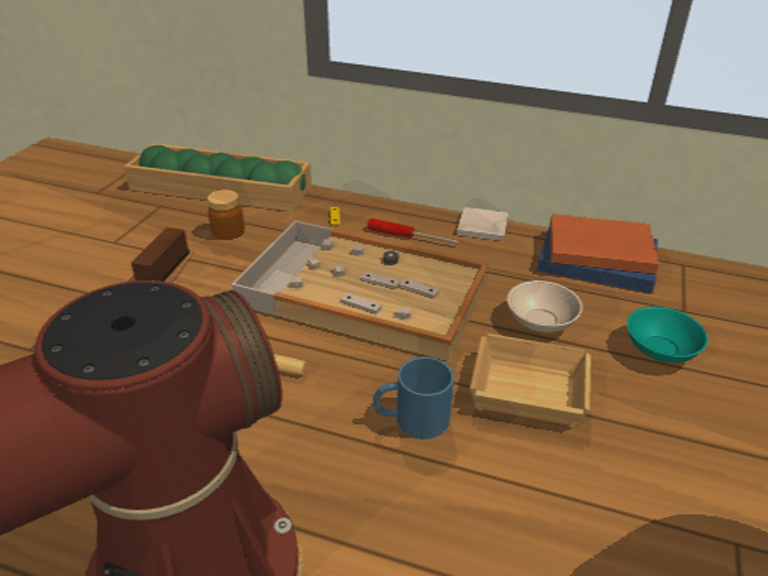

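The pictures show the board at scene px (400,300). On it are three steel plates at (365,271), (367,304) and (396,289), the last two end to end, one dark foot at (428,300), and 6 chips. The decoys are the yellow plate (565,309) and the turquoise dish (160,460). The real targets are the white dish (284,382), wooden bowl (203,338) and block (492,203). Next I'll make an orthographic map.

```bash
cat >> h.py <<'E'
def ortho(views,x0,x1,y0,y1,res,zmax=0.15):
    W=int((y1-y0)/res);H=int((x1-x0)/res); out=np.zeros((H,W,3),np.uint8); hz=np.full((H,W),-1.)
    for im,d,K,E in views:
        P=world(d,K,E).reshape(-1,3);C=im.reshape(-1,3)
        ok=(d.reshape(-1)>0)&(P[:,2]<zmax)&(P[:,2]>-.02)&(P[:,0]>x0)&(P[:,0]<x1)&(P[:,1]>y0)&(P[:,1]<y1)
        P=P[ok];C=C[ok]; o=np.argsort(P[:,2]);P=P[o];C=C[o]
        i=((x1-P[:,0])/res).astype(int).clip(0,H-1);j=((y1-P[:,1])/res).astype(int).clip(0,W-1)
        m=P[:,2]>hz[i,j]-0.003
        out[i[m],j[m]]=C[m];hz[i[m],j[m]]=P[m,2]
    k=(hz>=0)
    # fill holes
    for _ in range(3):
        g=cv2.dilate(out,np.ones((3,3)));out[~k]=g[~k];h2=cv2.dilate(hz,np.ones((3,3)));hz[~k]=h2[~k];k=hz>=0
    return out,hz
E
python3 - <<'E'
from h import *
v=[tuple(np.load(n+"0.npz")[k] for k in("im","d","K","E")) for n in("scene","side")]
for a in v: # table height check
    P=world(a[1],a[2],a[3]); m=(P[...,0]>.3)&(P[...,0]<.75)&(P[...,1]>-.3)&(P[...,1]<.3); print(np.histogram(P[m][:,2],bins=np.arange(-.01,.1,.004))[0])
o,h=ortho(v,.2,.8,-.45,.45,.0012)
print(o.shape); save("top0",o,1); np.save("h0.npy",h)
E
```

```text
[   0    1 2187 4966  777  615  539  558  606  695  504 1795 3644  957
 1569  353   45   41   51   45   48   48   51   50   52   69    2]
[   0 1181 6207 1117  635  372  392  413  465  427 1003 3971  924 1588
  554   83   51   43   50   51   44   65   50   52  105   24    0]
(500, 750, 3)
```

View pics/top0.png

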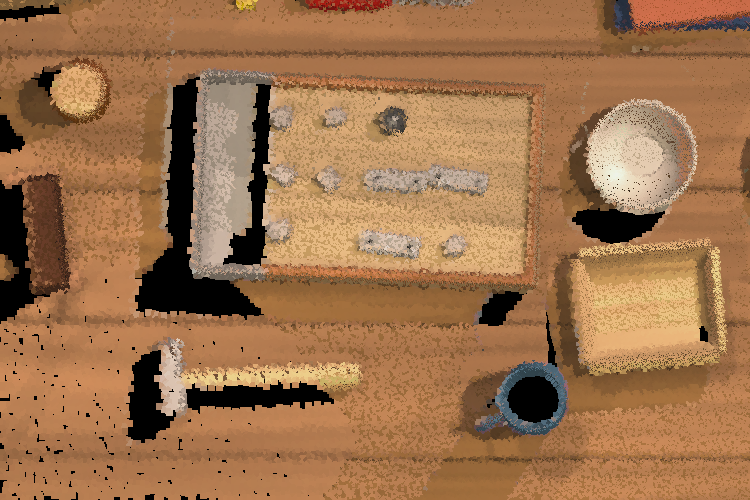

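Each map pixel is 1.2 mm. The board is centred near (0.582, -0.04), turned by about -2.4°, with the bowl near (0.43, -0.33) and the dish near (0.61, -0.32). I'll square up the tool and move above the board for a close look.

{"op": "arm_command", "data": {"rows": "0.0854 0 0 -0.009 0.125;0.0854 0 0 -0.009 0.125;0.0854 0 0 -0.009 0.125;0.0854 0 0 -0.009 0.125;0.0854 0 0 -0.009 0.125", "grip_force": 60}}

```text
time_s: 0.57
tool_pos: [0.2554, 0.5428, 0.2688]
tcp_rot: [-0.0, 0.51, 0.86, -0.0]
force: [-0.5, 0.4, 0.1]
finger_gap: 1.0
finger_force: 0.0
```

{"op": "arm_command", "data": {"rows": "0.0854 0 0 -0.009 0.125;0.0854 0 0 -0.009 0.125;0.0854 0 0 -0.009 0.125;0.0854 0 0 -0.009 0.125;0.0854 0 0 -0.009 0.005"}}

```text
time_s: 0.98
tool_pos: [0.2554, 0.5428, 0.3139]
tcp_rot: [0.0, 0.709, 0.705, -0.0]
force: [0.5, 0.5, 0.7]
finger_gap: 1.005
finger_force: 0.0
```

{"op": "arm_command", "data": {"rows": "0.0854 -0.035 0.018 0 0;0.0854 -0.035 0.018 0 0;0.0854 -0.035 0.018 0 0;0.0854 -0.035 0.018 0 0;0.0854 -0.035 0.018 0 0"}}

```text
time_s: 1.4
tool_pos: [0.3459, 0.3665, 0.3137]
tcp_rot: [0.0, 0.705, 0.709, 0.0]
force: [1.5, -0.3, 0.3]
finger_gap: 1.003
finger_force: 0.0
```

{"op": "arm_command", "data": {"rows": "0.0854 -0.035 0.018 0 0;0.0854 -0.035 0.018 0 0;0.0854 -0.035 0.018 0 0;0.0854 -0.035 0.018 0 0;0.0854 -0.035 0.018 0 0"}}

```text
time_s: 1.82
tool_pos: [0.4362, 0.1913, 0.3139]
tcp_rot: [0.0, 0.705, 0.709, 0.0]
force: [1.5, 0.6, -0.4]
finger_gap: 1.001
finger_force: 0.0
```

{"op": "arm_command", "data": {"rows": "0.0854 -0.035 0.018 0 0;0.0854 -0.035 0.018 0 0;0.0854 -0.035 0.018 0 0;0.0854 -0.035 0.018 0 0;0.0854 -0.035 0.018 0 0"}}

```text
time_s: 2.23
tool_pos: [0.5265, 0.0162, 0.3139]
tcp_rot: [0.0, 0.705, 0.709, 0.0]
force: [1.1, 0.0, -0.3]
finger_gap: 1.003
finger_force: 0.0
```

```bash
cat >> h.py <<'E'
def detect(h,o,x0,x1,y0,y1,res,zt=.0405,zm=.06):
    m=cv2.morphologyEx(((h>zt)&(h<zm)).astype(np.uint8),cv2.MORPH_OPEN,np.ones((3,3)))
    n,l,st,c=cv2.connectedComponentsWithStats(m)
    for i in range(1,n):
        if st[i,4]*res*res<8e-5: continue
        pts=np.argwhere(l==i).astype(np.float32); w=np.stack([x1-(pts[:,0]+.5)*res,y1-(pts[:,1]+.5)*res],1)*1000
        (cx,cy),(a,b),g=cv2.minAreaRect(w.astype(np.float32))
        d=g if a>=b else g+90
        print("c=(%.0f,%.0f) size %.0fx%.0f longdir %.0f  z %.1f area %.0f col %s"%(cx,cy,max(a,b),min(a,b),(d+90)%180-90,np.percentile(h[l==i],80)*1000,len(w)*res*res*1e6,o[l==i].mean(0).round()))
E
python3 - <<'E'
from h import *
v=shot("wrist"); b=(.45,.72,-.21,.21,.001); o,h=ortho([v],*b); save("w1",o,1.8); 
print(tcp().round(3).tolist()); print(np.histogram(h[h>0],bins=np.arange(0,.07,.004))[0])
detect(h,o,*b)
E
```

```text
[[-0.001, 1.0, -0.0, 0.529], [1.0, 0.001, -0.002, 0.011], [-0.002, -0.0, -1.0, 0.312], [0.0, 0.0, 0.0, 1.0]]
[18091  2017    10     3     6    19    17    65 53845  6136  6749 13667
   899     0     0     0     0]
c=(656,35) size 348x121 longdir -90  z 45.5 area 4648 col [155. 109.  67.]
c=(659,110) size 25x20 longdir 0  z 47.6 area 418 col [162. 142. 124.]
c=(660,47) size 22x20 longdir -83  z 47.4 area 401 col [165. 144. 124.]
c=(655,-23) size 32x31 longdir 0  z 49.6 area 812 col [112.  98.  82.]
c=(570,2) size 407x218 longdir 88  z 45.6 area 7493 col [164. 109.  58.]
c=(590,109) size 24x21 longdir 58  z 47.7 area 391 col [172. 152. 132.]
c=(585,-65) size 146x29 longdir 89  z 43.7 area 2943 col [176. 161. 146.]
c=(584,54) size 24x23 longdir 45  z 47.7 area 420 col [171. 150. 131.]
c=(523,114) size 25x22 longdir -70  z 47.5 area 446 col [178. 157. 138.]
c=(506,-19) size 72x22 longdir 82  z 43.7 area 1473 col [178. 164. 149.]
c=(505,-98) size 25x21 longdir -90  z 47.5 area 438 col [174. 153. 133.]
```

View pics/w1.png

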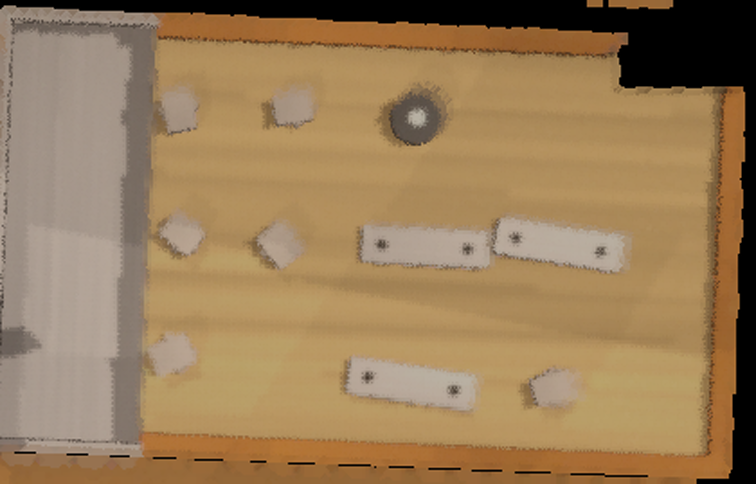

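The rectified wrist view is clean, and the heights match (plates 44, foot 50, chips 48 mm). Plate A is at (506,-19), long direction 82°. Plate B is at (583,-26), about 87°. Plate C is at (584,-101), about 81°. The foot is at (655,-23). I'll go for plate A first.

{"op": "arm_command", "data": {"rows": "0.032 -0.015 -0.012 0.03 0;0.032 -0.015 -0.011 0.035 0;0.032 0 0 0.035 0.07;0.032 0 0 0.035 0.07;0.032 0 0 0.035 0"}}

```text
time_s: 2.7
tool_pos: [0.5027, -0.0121, 0.1422]
tcp_rot: [0.0, 0.755, 0.656, 0.0]
force: [-0.1, -0.6, -0.7]
finger_gap: 0.373
finger_force: 0.0
```

{"op": "arm_command", "data": {"rows": "0.032 0 0 0.03 0;0.032 0 0 0.02 0;0.032 0 0 0 0;0.032 0 0 0 0;0.032 0 0 0 0"}}

```text
time_s: 3.12
tool_pos: [0.5038, -0.012, 0.0955]
tcp_rot: [0.001, 0.754, 0.657, 0.001]
force: [0.8, -0.4, 0.1]
finger_gap: 0.377
finger_force: 0.0
```

```bash
python3 - <<'E'
from h import *
print(r.tips_ahead, tcp().round(4).tolist(), r.get_state()["finger_gap"])
v=shot("scene"); b=(.45,.72,-.21,.21,.001); o,h=ortho([v,shot("side")],*b); detect(h,o,*b)
E
```

```text
0.014 [[0.1369, 0.9906, 0.0018, 0.5038], [0.9906, -0.1369, -0.0004, -0.012], [-0.0002, 0.0019, -1.0, 0.0955], [0.0, 0.0, 0.0, 1.0]] 0.37746317157084563
c=(584,-31) size 336x240 longdir 87  z 49.3 area 7402 col [178. 117.  74.]
c=(661,111) size 36x26 longdir 37  z 51.8 area 592 col [182. 156. 134.]
c=(662,47) size 29x22 longdir -76  z 51.1 area 485 col [193. 163. 139.]
c=(655,-22) size 39x35 longdir 31  z 53.4 area 903 col [116. 100.  83.]
c=(591,109) size 25x23 longdir 37  z 51.4 area 455 col [191. 165. 143.]
c=(588,52) size 33x29 longdir -40  z 51.0 area 628 col [189. 160. 134.]
c=(586,-63) size 148x34 longdir -90  z 47.3 area 3373 col [173. 153. 135.]
c=(528,115) size 30x28 longdir -90  z 51.4 area 563 col [190. 164. 141.]
c=(507,-16) size 77x29 longdir 82  z 46.9 area 1552 col [188. 166. 146.]
c=(507,-96) size 28x25 longdir 22  z 50.8 area 495 col [197. 167. 140.]
c=(479,73) size 147x22 longdir 87  z 49.6 area 1709 col [142.  96.  62.]
```

{"op": "arm_command", "data": {"rows": "0.032 -0.005 0.002 0.02 0;0.032 0 0 0.015 0;0.032 0 0 0.007 0;0.032 0 0 0 0;0.015 0 0 0 0"}}

```text
time_s: 3.63
tool_pos: [0.5047, -0.0171, 0.0526]
tcp_rot: [0.0, 0.754, 0.656, 0.0]
force: [-0.7, 0.3, 0.4]
finger_gap: 0.242
finger_force: 0.0
```

{"op": "arm_command", "data": {"rows": "0.015 0 0 0 0;0.015 0 0 0 0;0.015 0 0 0 0;0.015 0 0 -0.01 0;0.015 0 0 -0.02 0"}}

```text
time_s: 4.05
tool_pos: [0.5028, -0.0166, 0.0807]
tcp_rot: [-0.002, 0.754, 0.656, -0.001]
force: [0.2, -0.3, 0.1]
finger_gap: 0.172
finger_force: 0.0
```

```bash
python3 - <<'E'
from h import *
v=shot("wrist"); save("w2",v[0],1.3)
b=(.45,.72,-.21,.21,.001); o,h=ortho([shot("scene"),shot("side")],*b); detect(h,o,*b)
E
```

```text
c=(700,204) size 19x10 longdir 0  z 47.7 area 96 col [177. 151. 131.]
c=(583,-34) size 326x242 longdir 87  z 49.3 area 7482 col [177. 116.  74.]
c=(660,111) size 40x26 longdir 5  z 51.1 area 630 col [178. 153. 131.]
c=(660,47) size 30x27 longdir 81  z 51.8 area 557 col [196. 164. 137.]
c=(656,-22) size 36x31 longdir 0  z 53.6 area 843 col [113.  98.  83.]
c=(593,109) size 30x30 longdir 68  z 50.8 area 535 col [196. 167. 142.]
c=(588,56) size 37x23 longdir 34  z 50.6 area 550 col [193. 164. 138.]
c=(584,-55) size 159x32 longdir -89  z 47.4 area 3410 col [175. 154. 136.]
c=(524,114) size 30x29 longdir 27  z 51.1 area 599 col [189. 163. 139.]
c=(504,-16) size 75x35 longdir 85  z 47.3 area 1389 col [179. 158. 138.]
c=(505,-96) size 27x26 longdir 5  z 51.2 area 506 col [193. 165. 139.]
c=(476,64) size 161x17 longdir 87  z 49.4 area 1656 col [144.  96.  61.]
```

View pics/w2.png

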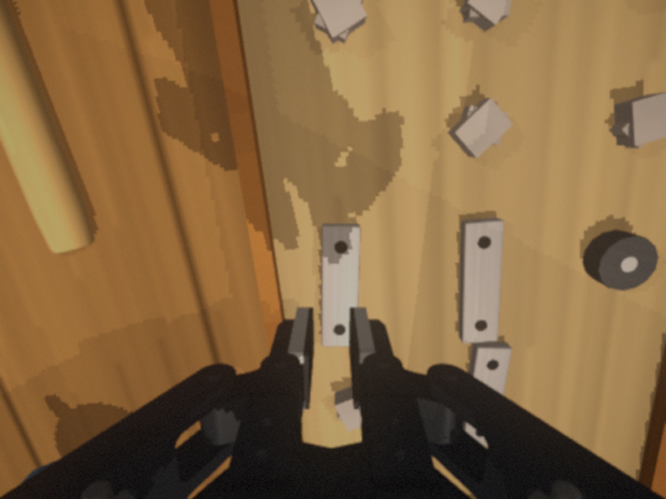

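The plate at (340,285) is still on the board, with the fingers above it, so the closing tips stood too high. I'll re-measure it and go lower.

```bash
python3 - <<'E'
from h import *
v=shot("wrist"); b=(.48,.72,-.14,.16,.001); o,h=ortho([v],*b,zmax=.06); detect(h,o,*b); print(tcp().round(4).tolist())
P=world(v[1],v[2],v[3]); 
# finger tip heights: rows near col 300/365 in 1.3x picture
for c,rw in((302,312),(302,330),(362,312),(362,330)): print(P[int(rw/1.3),int(c/1.3)].round(4))
E
```

```text
c=(694,-117) size 45x13 longdir -90  z 45.1 area 460 col [129.  79.  36.]
c=(662,47) size 24x23 longdir 0  z 47.3 area 471 col [156. 136. 117.]
c=(656,-23) size 33x32 longdir 0  z 49.3 area 871 col [98. 86. 72.]
c=(588,104) size 20x12 longdir 0  z 47.5 area 210 col [168. 149. 130.]
c=(584,54) size 25x23 longdir 49  z 47.4 area 476 col [170. 149. 130.]
c=(585,-45) size 110x27 longdir -87  z 43.3 area 2230 col [166. 150. 137.]
c=(580,-128) size 28x14 longdir -50  z 43.2 area 311 col [140. 126. 113.]
c=(524,110) size 21x18 longdir 0  z 47.5 area 332 col [172. 153. 135.]
c=(508,-19) size 72x23 longdir 82  z 43.4 area 1507 col [169. 158. 144.]
c=(504,-97) size 26x21 longdir -76  z 47.4 area 486 col [165. 146. 127.]
[[0.1385, 0.9904, 0.0019, 0.505], [0.9904, -0.1385, -0.0005, -0.0173], [-0.0002, 0.0019, -1.0, 0.0828], [0.0, 0.0, 0.0, 1.0]]
[ 0.4956 -0.0039  0.0992]
[ 0.4967 -0.0036  0.1133]
[ 0.5189 -0.0076  0.0984]
[ 0.5178 -0.0068  0.1131]
```

{"op": "arm_command", "data": {"rows": "0.034 -0.002 0.003 0 0;0.034 0 0 0 0;0.034 0 0 0.015 0;0.034 0 0 0.012 0;0.034 0 0 0.005 0"}}

```text
time_s: 4.67
tool_pos: [0.5056, -0.0191, 0.0472]
tcp_rot: [-0.001, 0.755, 0.656, -0.001]
force: [0.6, -0.1, -0.5]
finger_gap: 0.4
finger_force: 0.0
```

{"op": "arm_command", "data": {"rows": "0.034 0 0 0.003 0;0.034 0 0 0 0;0.01 0 0 0 0;0.01 0 0 0 0;0.01 0 0 0 0"}}

```text
time_s: 5.08
tool_pos: [0.5074, -0.0195, 0.0473]
tcp_rot: [0.0, 0.754, 0.656, 0.0]
force: [-1.0, -0.4, -1.1]
finger_gap: 0.116
finger_force: 0.0
```

{"op": "arm_command", "data": {"rows": "0.01 0 0 0 0;0.01 0 0 0 0;0.01 0 0 0 0"}}

```text
time_s: 5.33
tool_pos: [0.5071, -0.0194, 0.0469]
tcp_rot: [0.0, 0.754, 0.656, 0.0]
force: [0.3, 0.3, -0.1]
finger_gap: 0.115
finger_force: 0.0
```

{"op": "arm_command", "data": {"rows": "0.01 0 0 0.001 0;0.01 0 0 0.001 0;0.01 0 0 0.001 0"}}

```text
time_s: 5.58
tool_pos: [0.507, -0.0194, 0.0436]
tcp_rot: [-0.0, 0.755, 0.656, 0.0]
force: [-0.3, -0.2, 0.4]
finger_gap: 0.117
finger_force: 0.0
```

```bash
python3 - <<'E'
from h import *
v=shot("wrist"); b=(.48,.72,-.14,.16,.001); o,h=ortho([v],*b,zmax=.06); save("w3",v[0][100:],1.5); detect(h,o,*b)
s=r.get_state(); print(s["tool_pos"],s["force"],s["finger_gap"])
E
```

```text
c=(645,-21) size 26x12 longdir -85  z 49.2 area 256 col [77. 70. 62.]
c=(584,-39) size 97x29 longdir -86  z 43.4 area 2018 col [162. 147. 133.]
c=(584,55) size 26x23 longdir 27  z 47.6 area 495 col [173. 152. 133.]
c=(507,-19) size 73x21 longdir 82  z 43.7 area 1402 col [145. 131. 119.]
[ 0.50685821 -0.01941132  0.0433459 ] [-0.56910712  0.23402758 -0.74809525] 0.11917122273486501
```

View pics/w3.png

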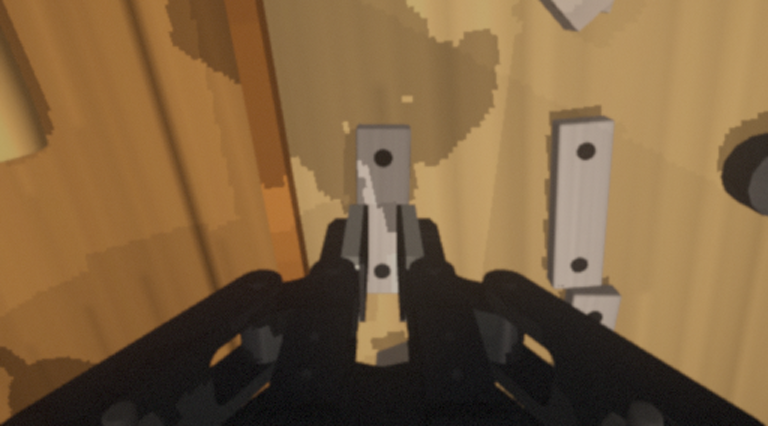

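The fingers are still above the plate (380,210) and free of contact, so the real tip offset is shorter than stated. I'll feel downward for it.

{"op": "arm_command", "data": {"rows": "0.01 0 0 0.001 0;0.01 0 0 0.001 0;0.01 0 0 0.001 0"}}

```text
time_s: 5.88
tool_pos: [0.507, -0.0194, 0.0406]
tcp_rot: [-0.0, 0.755, 0.656, 0.0]
force: [-0.2, -0.5, 0.0]
finger_gap: 0.115
finger_force: 0.0
```

{"op": "arm_command", "data": {"rows": "0.01 0 0 0.001 0;0.01 0 0 0.001 0;0.01 0 0 0 0"}}

```text
time_s: 6.13
tool_pos: [0.5069, -0.0194, 0.0384]
tcp_rot: [-0.0, 0.755, 0.656, -0.0]
force: [-0.8, -0.5, -0.4]
finger_gap: 0.12
finger_force: 0.0
```

```bash
python3 - <<'E'
from h import *
im,d,K,E=shot("wrist"); P=world(d,K,E); print(tcp()[:3,3].round(4))
for c in (239,271): # columns of fingers
    for rw in range(228,262,3): print(c,rw,P[rw,c].round(4),im[rw,c], d[rw,c].round(3))
E
```

```text
[ 0.5069 -0.0194  0.0385]
239 228 [ 0.5001 -0.0045  0.0425] [130 118 106] 0.158
239 231 [ 0.4997 -0.0068  0.0414] [129 116 106] 0.159
239 234 [ 0.4996 -0.0078  0.043 ] [127 113 102] 0.158
239 237 [ 0.5002 -0.0061  0.0504] [95 87 77] 0.15
239 240 [ 0.5002 -0.0068  0.0526] [95 87 77] 0.149
239 243 [ 0.5005 -0.0065  0.0567] [96 89 79] 0.145
239 246 [ 0.5007 -0.0064  0.0601] [94 86 76] 0.141
239 249 [ 0.5009 -0.0062  0.0636] [95 87 78] 0.138
239 252 [ 0.501  -0.0064  0.0661] [95 86 78] 0.135
239 255 [ 0.5011 -0.0067  0.0684] [93 84 75] 0.133
239 258 [ 0.5012 -0.0068  0.0711] [88 80 71] 0.131
239 261 [ 0.5014 -0.0067  0.0738] [88 81 72] 0.128
271 228 [ 0.5174 -0.0067  0.043 ] [132 118 106] 0.157
271 231 [ 0.5172 -0.0087  0.0425] [130 116 105] 0.158
271 234 [ 0.5169 -0.0113  0.0409] [127 114 104] 0.16
271 237 [ 0.5168 -0.0085  0.0503] [96 88 79] 0.151
271 240 [ 0.5166 -0.0087  0.0533] [97 89 79] 0.148
271 243 [ 0.5164 -0.0087  0.0566] [96 88 79] 0.145
271 246 [ 0.5162 -0.0089  0.0594] [96 87 78] 0.142
271 249 [ 0.5161 -0.009   0.0623] [96 88 78] 0.139
271 252 [ 0.5159 -0.0093  0.0647] [94 87 77] 0.137
271 255 [ 0.5157 -0.0088  0.0683] [95 87 78] 0.134
271 258 [ 0.5156 -0.0088  0.0711] [93 85 75] 0.131
271 261 [ 0.5155 -0.0077  0.0754] [94 85 76] 0.126
```

The fingertips measure about 10 mm behind the stated TCP, with tip z 0.048 at TCP 0.0385. I'll use that offset: open, lower, and close.

{"op": "arm_command", "data": {"rows": "0.034 0 0 0 0;0.034 0 0 0 0;0.034 0 0 0 0;0.034 0 0 0.005 0;0.034 0 0 0.003 0"}}

```text
time_s: 6.6
tool_pos: [0.507, -0.0195, 0.0303]
tcp_rot: [0.0, 0.755, 0.656, 0.0]
force: [0.4, -0.2, -0.1]
finger_gap: 0.396
finger_force: 0.0
```

{"op": "arm_command", "data": {"rows": "0.034 0 0 0.002 0;0.034 0 0 0.001 0;0.01 0 0 0 0;0.01 0 0 0 0;0.01 0 0 0 0"}}

```text
time_s: 7.02
tool_pos: [0.5078, -0.0196, 0.0289]
tcp_rot: [0.001, 0.754, 0.656, 0.0]
force: [-1.0, 0.9, 9.2]
finger_gap: 0.209
finger_force: 61.6
```

{"op": "arm_command", "data": {"rows": "0.01 0 0 0 0;0.01 0 0 0 0;0.01 0 0 0 0"}}

```text
time_s: 7.27
tool_pos: [0.5078, -0.0197, 0.0289]
tcp_rot: [0.001, 0.754, 0.656, 0.0]
force: [-2.0, 1.1, 10.4]
finger_gap: 0.207
finger_force: 61.6
```

Plate A is gripped (61 N). I'll lift it, turn and carry it to the bowl.

{"op": "arm_command", "data": {"rows": "0.01 0 0 -0.02 0;0.01 0 0 -0.025 0;0.01 0 0 -0.025 -0.075;0.01 0 0 -0.025 -0.075;0.01 0 0 -0.025 -0.07"}}

```text
time_s: 7.68
tool_pos: [0.5067, -0.0193, 0.1485]
tcp_rot: [-0.0, 0.677, 0.736, -0.0]
force: [1.5, 0.4, -0.7]
finger_gap: 0.209
finger_force: 59.0
```

{"op": "arm_command", "data": {"rows": "0.01 -0.0374 -0.0159 0 0;0.01 -0.0374 -0.0159 0 0;0.01 -0.0374 -0.0159 0 0;0.01 -0.0374 -0.0159 0 0;0.01 -0.0374 -0.0159 0 0"}}

```text
time_s: 8.1
tool_pos: [0.442, -0.2137, 0.1476]
tcp_rot: [0.0, 0.678, 0.735, 0.0]
force: [1.4, -0.4, -0.3]
finger_gap: 0.212
finger_force: 59.1
```

{"op": "arm_command", "data": {"rows": "0.01 -0.0374 -0.0159 0 0;0.01 -0.0374 -0.0159 0 0;0.01 -0.0374 -0.0159 0 0;0.01 0 0 0 0;0.01 0 0 0 0"}}

```text
time_s: 8.52
tool_pos: [0.4033, -0.3296, 0.1471]
tcp_rot: [-0.0, 0.679, 0.734, 0.0]
force: [0.8, 0.2, -0.1]
finger_gap: 0.207
finger_force: 59.1
```

```bash
python3 - <<'E'
from h import *
a=shot("wrist"); s=r.get_state(); print(tcp().round(4).tolist(),s["finger_gap"],s["finger_force"])
b=(.3,.7,-.46,-.1,.001); o,h=ortho([a],*b,zmax=.06); save("w4",o,1.5)
o,h=ortho([shot("scene"),shot("side")],.45,.72,-.21,.21,.001); detect(h,o,.45,.72,-.21,.21,.001)
E
```

```text
[[-0.0791, 0.9969, -0.0004, 0.4039], [0.9969, 0.0791, 0.0012, -0.3282], [0.0012, -0.0003, -1.0, 0.1472], [0.0, 0.0, 0.0, 1.0]] 0.20800275685489428 59.07160520553589
c=(583,-30) size 334x241 longdir 87  z 49.3 area 9419 col [183. 121.  76.]
c=(658,111) size 32x24 longdir 32  z 50.7 area 522 col [186. 160. 138.]
c=(654,-22) size 47x32 longdir 12  z 53.4 area 890 col [123. 106.  87.]
c=(660,46) size 28x26 longdir -90  z 51.8 area 532 col [183. 155. 130.]
c=(590,106) size 30x23 longdir 51  z 51.3 area 480 col [196. 171. 147.]
c=(587,56) size 35x26 longdir 22  z 51.3 area 602 col [194. 165. 138.]
c=(584,-62) size 148x38 longdir -89  z 47.4 area 3400 col [177. 156. 138.]
c=(526,115) size 31x29 longdir 32  z 51.4 area 587 col [200. 173. 147.]
c=(506,-95) size 28x24 longdir 5  z 51.3 area 482 col [196. 167. 142.]
```

View pics/w4.png

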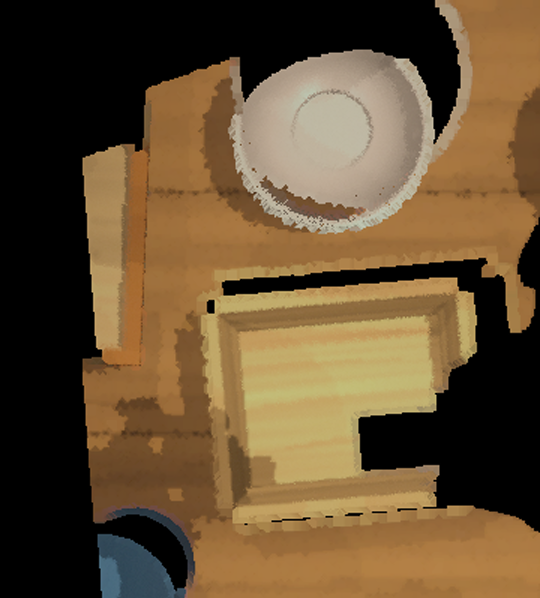

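The wrist map puts the bowl floor centre near (340,405), i.e. (0.430, -0.333), and the dish at (332,128), i.e. (0.615, -0.321). Plate A is held over the bowl's near side, so I'll lower and release it.

{"op": "arm_command", "data": {"rows": "0.01 0 0 0.035 0;0.01 0 0 0.035 0;0.01 0 0 0.03 0;0.01 0 0 0.025 0;0.01 0 0 0.008 0"}}

```text
time_s: 9.08
tool_pos: [0.4034, -0.3243, 0.0106]
tcp_rot: [-0.003, 0.677, 0.736, 0.001]
force: [-0.5, 0.2, -1.7]
finger_gap: 0.211
finger_force: 59.1
```

{"op": "arm_command", "data": {"rows": "0.01 0 0 0 0;0.028 0 0 0 0;0.028 0 0 0 0;0.028 0 0 0 0;0.028 0 0 -0.02 0"}}

```text
time_s: 9.5
tool_pos: [0.4037, -0.3268, 0.0332]
tcp_rot: [-0.001, 0.678, 0.735, 0.0]
force: [0.2, 0.4, -1.3]
finger_gap: 0.326
finger_force: 0.0
```

{"op": "arm_command", "data": {"rows": "0.034 0 0 -0.035 0;0.034 0 0 -0.035 0;0.034 0 0 -0.035 0.06;0.034 0 0 0 0.07;0.034 0 0 0 0"}}

```text
time_s: 9.92
tool_pos: [0.4058, -0.3299, 0.1438]
tcp_rot: [0.003, 0.725, 0.688, -0.0]
force: [-0.6, -0.3, -0.3]
finger_gap: 0.396
finger_force: 0.0
```

```bash
python3 - <<'E'
from h import *
a=shot("wrist"); s=r.get_state(); print(tcp().round(4).tolist(),s["finger_gap"])
b=(.35,.51,-.42,-.25,.001); o,h=ortho([a],*b,zmax=.06); 
P=o.astype(int); m=(abs(P[...,0]-P[...,2])<45)&(P[...,0]>110)&(h<.03)&(h>.005); ij=np.argwhere(m); print(m.sum(), (.51-ij[:,0].mean()*.001, -.25-ij[:,1].mean()*.001), np.median(h[m]))
E
```

```text
[[0.0481, 0.9988, 0.0021, 0.4051], [0.9988, -0.048, -0.0027, -0.3289], [-0.0026, 0.0023, -1.0, 0.1417], [0.0, 0.0, 0.0, 1.0]] 0.3955392414186432
1380 (np.float64(0.4052840579710145), np.float64(-0.3262688405797102)) 0.014730236807968672
```

Plate A lies in the bowl at (405,-326), top z 14.7 mm. Next is plate B.

{"op": "arm_command", "data": {"rows": "0.034 0.0346 0.0182 0 0;0.034 0.0346 0.0182 0 0;0.034 0.0346 0.0182 0 0;0.034 0.0346 0.0182 0 0;0.034 0.0346 0.0182 0 0"}}

```text
time_s: 10.38
tool_pos: [0.5039, -0.1577, 0.1389]
tcp_rot: [-0.001, 0.723, 0.69, -0.0]
force: [0.4, -0.7, 0.0]
finger_gap: 0.395
finger_force: 0.0
```

{"op": "arm_command", "data": {"rows": "0.034 0.0346 0.0182 0 0;0.034 0.0346 0.0182 0 0;0.034 0.0346 0.0182 0 0;0.034 0.0346 0.0182 0 0;0.034 0 0 0.03 0"}}

```text
time_s: 10.8
tool_pos: [0.5883, -0.0202, 0.1143]
tcp_rot: [0.003, 0.722, 0.692, 0.003]
force: [1.4, -0.7, -0.1]
finger_gap: 0.399
finger_force: 0.0
```

```bash
python3 - <<'E'
from h import *
a=shot("wrist"); print(tcp().round(4).tolist())
b=(.54,.7,-.15,.1,.0008); o,h=ortho([a],*b,zmax=.06); detect(h,o,*b)
# split plates by y
m=(h>.0405)&(h<.0465); ij=np.argwhere(m); x=.7-ij[:,0]*.0008; y=.1-ij[:,1]*.0008
for lo,hi in((-.055,.012),(-.132,-.07)):
    k=(y>lo)&(y<hi)&(abs(x-.584)<.03); c=np.polyfit(y[k],x[k],1); print(y[k].min(),y[k].max(),x[k].mean(),np.degrees(np.arctan(c[0])),k.sum())
E
```

```text
[[0.042, 0.9991, -0.0031, 0.583], [0.9991, -0.042, 0.0014, -0.0215], [0.0013, -0.0032, -1.0, 0.1044], [0.0, 0.0, 0.0, 1.0]]
c=(695,-12) size 182x10 longdir -90  z 45.4 area 1146 col [151.  95.  45.]
c=(660,47) size 22x22 longdir -90  z 47.3 area 404 col [164. 144. 125.]
c=(655,-22) size 31x31 longdir 0  z 49.3 area 801 col [106.  93.  79.]
c=(585,-64) size 147x28 longdir 89  z 43.4 area 2986 col [170. 154. 140.]
c=(583,54) size 24x21 longdir 48  z 47.2 area 409 col [129. 111.  94.]
-0.054400000000000004 0.010400000000000006 0.5833461134954697 3.134223651329791 2097
-0.1312 -0.07039999999999999 0.5841833333333334 8.937435456301206 2064
```

{"op": "arm_command", "data": {"rows": "0.034 -0.004 0 0.03 0;0.034 0 0 0.025 0;0.034 0 0 0.012 0;0.034 0 0 0 0;0.034 0 0 0 0"}}

```text
time_s: 11.27
tool_pos: [0.5823, -0.0292, 0.0426]
tcp_rot: [-0.001, 0.724, 0.69, -0.0]
force: [0.4, -0.3, 0.6]
finger_gap: 0.401
finger_force: 0.0
```

{"op": "arm_command", "data": {"rows": "0.034 0 0 0 0"}}

```text
time_s: 11.35
tool_pos: [0.5838, -0.0295, 0.0443]
tcp_rot: [0.001, 0.724, 0.69, 0.0]
force: [-0.0, -0.2, 0.2]
finger_gap: 0.397
finger_force: 0.0
```

Lower by 15 mm to 0.029 and close.

{"op": "arm_command", "data": {"rows": "0.034 0.003 0 0.008 0;0.034 0 0 0.005 0;0.034 0 0 0.002 0;0.034 0 0 0 0;0.01 0 0 0 0"}}

```text
time_s: 11.77
tool_pos: [0.5837, -0.026, 0.0284]
tcp_rot: [0.0, 0.724, 0.69, 0.0]
force: [-2.2, 0.8, 9.1]
finger_gap: 0.274
finger_force: 4.6
```

{"op": "arm_command", "data": {"rows": "0.01 0 0 0 0;0.01 0 0 0 0;0.01 0 0 0 0;0.01 0 0 0 0;0.01 0 0 0 0"}}

```text
time_s: 12.18
tool_pos: [0.5839, -0.0261, 0.0288]
tcp_rot: [0.001, 0.724, 0.69, 0.0]
force: [-1.8, 0.7, 7.4]
finger_gap: 0.206
finger_force: 61.2
```

{"op": "arm_command", "data": {"rows": "0.01 0 0 -0.02 0;0.01 0 0 -0.025 0;0.01 0 0 -0.025 -0.07;0.01 0 0 -0.025 -0.06;0.01 0 0 -0.025 0"}}

```text
time_s: 12.6
tool_pos: [0.583, -0.0258, 0.1488]
tcp_rot: [-0.0, 0.676, 0.736, -0.0]
force: [0.0, -0.4, -0.6]
finger_gap: 0.207
finger_force: 58.9
```

{"op": "arm_command", "data": {"rows": "0.01 -0.0329 -0.0168 0 0;0.01 -0.0329 -0.0168 0 0;0.01 -0.0329 -0.0168 0 0;0.01 -0.0329 -0.0168 0 0;0.01 -0.0329 -0.0168 0 0"}}

```text
time_s: 13.02
tool_pos: [0.5119, -0.198, 0.1477]
tcp_rot: [0.0, 0.678, 0.735, 0.0]
force: [0.3, -0.4, -0.8]
finger_gap: 0.21
finger_force: 59.0
```

{"op": "arm_command", "data": {"rows": "0.01 -0.0329 -0.0168 0 0;0.01 -0.0329 -0.0168 0 0;0.01 -0.0329 -0.0168 0 0;0.01 -0.0329 -0.0168 0 0;0.01 0 0 0 0"}}

```text
time_s: 13.43
tool_pos: [0.454, -0.3387, 0.1474]
tcp_rot: [0.0, 0.68, 0.733, -0.001]
force: [0.1, 0.2, -1.2]
finger_gap: 0.212
finger_force: 59.0
```

{"op": "arm_command", "data": {"rows": "0.01 0 0 0 0;0.01 0 0 0 0"}}

```text
time_s: 13.6
tool_pos: [0.4564, -0.3331, 0.1475]
tcp_rot: [-0.0, 0.678, 0.735, 0.0]
force: [0.2, -0.2, -1.4]
finger_gap: 0.21
finger_force: 59.0
```

Lower and release, then go back for plate C, adding the turn to -9° on the way.

{"op": "arm_command", "data": {"rows": "0.01 0 0 0.035 0;0.01 0 0 0.035 0;0.01 0 0 0.03 0;0.01 0 0 0.025 0;0.01 0 0 0.008 0"}}

```text
time_s: 14.02
tool_pos: [0.4553, -0.3297, 0.0104]
tcp_rot: [-0.003, 0.677, 0.736, 0.0]
force: [-1.0, 1.2, -1.3]
finger_gap: 0.21
finger_force: 59.0
```

{"op": "arm_command", "data": {"rows": "0.01 0 0 0 0;0.028 0 0 0 0;0.028 0 0 0 0;0.028 0 0 0 0;0.028 0 0 -0.02 0"}}

```text
time_s: 14.43
tool_pos: [0.4556, -0.3322, 0.0331]
tcp_rot: [-0.002, 0.678, 0.735, 0.0]
force: [0.3, 1.0, -0.3]
finger_gap: 0.326
finger_force: 0.0
```

{"op": "arm_command", "data": {"rows": "0.034 0 0 -0.035 0;0.034 0 0 -0.035 0.08;0.034 0 0 -0.035 0.08;0.034 0 0 0 0.08;0.034 0 0 0 0"}}

```text
time_s: 14.85
tool_pos: [0.4581, -0.3351, 0.1441]
tcp_rot: [0.004, 0.762, 0.647, 0.0]
force: [0.1, -1.0, -0.3]
finger_gap: 0.4
finger_force: 0.0
```

```bash
python3 - <<'E'
from h import *
a=shot("wrist"); s=r.get_state(); T=tcp(); print(T.round(4).tolist(),s["finger_gap"])
b=(.35,.51,-.42,-.25,.001); o,h=ortho([a],*b,zmax=.06); 
P=o.astype(int); m=(abs(P[...,0]-P[...,2])<45)&(P[...,0]>110)&(h<.03)&(h>.005); n,l,st,c=cv2.connectedComponentsWithStats(m.astype(np.uint8))
for i in range(1,n):
    if st[i,4]>100: print(st[i,4],(.51-c[i][1]*.001,-.25-c[i][0]*.001),np.median(h[l==i]))
print("to C tool shift",T[:3,:3].T@(np.array([.584,-.101,0])-[T[0,3],T[1,3],0]))
E
```

```text
[[0.1572, 0.9876, 0.0024, 0.4573], [0.9876, -0.1572, -0.0027, -0.3342], [-0.0022, 0.0028, -1.0, 0.1418], [0.0, 0.0, 0.0, 1.0]] 0.39874191296669403
1393 (np.float64(0.4575463029432879), np.float64(-0.3326417803302225)) 0.014734335603681037
1409 (np.float64(0.40532860184528036), np.float64(-0.3255166784953868)) 0.014784373327031919
to C tool shift [ 0.25023974  0.08850415 -0.00031413]
```

{"op": "arm_command", "data": {"rows": "0.034 0.0357 0.0126 0 0;0.034 0.0357 0.0126 0 0;0.034 0.0357 0.0126 0 0;0.034 0.0357 0.0126 0 0;0.034 0.0357 0.0126 0 0"}}

```text
time_s: 15.32
tool_pos: [0.547, -0.1651, 0.1388]
tcp_rot: [-0.001, 0.76, 0.65, -0.0]
force: [0.6, 0.8, -0.0]
finger_gap: 0.398
finger_force: 0.0
```

{"op": "arm_command", "data": {"rows": "0.034 0.0357 0.0126 0 0;0.034 0.0357 0.0126 0 0;0.034 0 0 0.03 0;0.034 0 0 0 0;0.034 0 0 0 0"}}

```text
time_s: 15.73
tool_pos: [0.5813, -0.0997, 0.1075]
tcp_rot: [-0.002, 0.76, 0.65, -0.001]
force: [-0.0, -0.8, 0.2]
finger_gap: 0.395
finger_force: 0.0
```

```bash
python3 - <<'E'
from h import *
a=shot("wrist"); T=tcp(); print(T.round(4).tolist())
b=(.54,.7,-.17,.1,.0008); o,h=ortho([a],*b,zmax=.06); detect(h,o,*b)
E
```

```text
[[0.1574, 0.9875, -0.0023, 0.582], [0.9875, -0.1574, 0.0008, -0.1007], [0.0004, -0.0024, -1.0, 0.1091], [0.0, 0.0, 0.0, 1.0]]
c=(694,-71) size 197x12 longdir -90  z 45.4 area 1759 col [151.  96.  45.]
c=(656,-22) size 32x30 longdir 0  z 49.4 area 783 col [101.  89.  76.]
c=(584,-101) size 72x21 longdir 81  z 43.3 area 1487 col [172. 156. 141.]
```

{"op": "arm_command", "data": {"rows": "0.034 0 0.001 0.03 0;0.034 0 0 0.03 0;0.034 0 0 0.012 0;0.034 0 0 0.006 0;0.034 0 0 0.004 0"}}

```text
time_s: 16.2
tool_pos: [0.584, -0.1015, 0.0281]
tcp_rot: [-0.0, 0.761, 0.648, -0.0]
force: [-0.5, -0.0, -0.3]
finger_gap: 0.396
finger_force: 0.0
```

{"op": "arm_command", "data": {"rows": "0.034 0 0 0 0;0.034 0 0 0 0;0.01 0 0 0 0;0.01 0 0 0 0;0.01 0 0 0 0"}}

```text
time_s: 16.62
tool_pos: [0.5853, -0.1011, 0.0296]
tcp_rot: [0.001, 0.761, 0.649, 0.001]
force: [-1.2, 0.3, 6.8]
finger_gap: 0.211
finger_force: 59.4
```

{"op": "arm_command", "data": {"rows": "0.01 0 0 0 0;0.01 0 0 0 0"}}

```text
time_s: 16.78
tool_pos: [0.5853, -0.1012, 0.0296]
tcp_rot: [0.001, 0.761, 0.649, 0.001]
force: [-1.1, -0.7, 6.6]
finger_gap: 0.207
finger_force: 59.4
```

{"op": "arm_command", "data": {"rows": "0.01 0 0 -0.02 0;0.01 0 0 -0.025 0;0.01 0 0 -0.025 -0.08;0.01 0 0 -0.025 -0.08;0.01 0 0 -0.025 -0.08"}}

```text
time_s: 17.2
tool_pos: [0.5842, -0.1006, 0.1495]
tcp_rot: [0.0, 0.676, 0.737, 0.0]
force: [0.2, 0.3, -0.6]
finger_gap: 0.206
finger_force: 58.9
```

{"op": "arm_command", "data": {"rows": "0.01 -0.0308 -0.0246 0 0;0.01 -0.0308 -0.0246 0 0;0.01 -0.0308 -0.0246 0 0;0.01 -0.0308 -0.0246 0 0;0.01 -0.0308 -0.0246 0 0"}}

```text
time_s: 17.62
tool_pos: [0.473, -0.2654, 0.1484]
tcp_rot: [0.001, 0.678, 0.735, 0.0]
force: [0.7, -1.3, -1.2]
finger_gap: 0.209
finger_force: 59.0
```

{"op": "arm_command", "data": {"rows": "0.01 -0.0308 -0.0246 0 0;0.01 -0.0308 -0.0246 0 0;0.01 0 0 0 0;0.01 0 0 0 0;0.01 0 0 0 0"}}

```text
time_s: 18.03
tool_pos: [0.43, -0.3295, 0.148]
tcp_rot: [0.0, 0.678, 0.735, 0.0]
force: [0.8, 0.0, -1.1]
finger_gap: 0.21
finger_force: 59.0
```

```bash
python3 - <<'E'
from h import *
T=tcp(); print(T.round(4).tolist(), r.get_state()["finger_force"],"shift",(T[:3,:3].T@(np.array([.431,-.330,.0135])-T[:3,3])).round(4))
E
```

```text
[[-0.0803, 0.9968, 0.0005, 0.43], [0.9968, 0.0803, 0.0001, -0.3295], [0.0001, 0.0005, -1.0, 0.148], [0.0, 0.0, 0.0, 1.0]] 59.00409758090973 shift [-0.0006  0.0009  0.1345]
```

{"op": "arm_command", "data": {"rows": "0.01 0 0 0.035 0;0.01 0 0 0.035 0;0.01 0 0 0.03 0;0.01 0 0 0.025 0;0.01 0 0 0.01 0"}}

```text
time_s: 18.45
tool_pos: [0.4293, -0.3262, 0.0089]
tcp_rot: [-0.002, 0.677, 0.736, 0.001]
force: [-0.2, -0.3, -0.2]
finger_gap: 0.204
finger_force: 59.0
```

{"op": "arm_command", "data": {"rows": "0.01 0 0 0 0;0.026 0 0 0 0;0.026 0 0 0 0;0.026 0 0 0 0;0.026 0 0 -0.02 0"}}

```text
time_s: 18.87
tool_pos: [0.429, -0.3283, 0.031]
tcp_rot: [-0.002, 0.678, 0.735, 0.0]
force: [0.1, 0.9, -1.0]
finger_gap: 0.303
finger_force: 0.0
```

{"op": "arm_command", "data": {"rows": "0.026 0 0 -0.035 0;0.042 0 0 -0.035 0;0.042 0 0 -0.035 -0.12;0.042 0 0 0 -0.12;0.042 0 0 0 -0.12"}}

```text
time_s: 19.28
tool_pos: [0.4315, -0.3314, 0.1422]
tcp_rot: [0.003, 0.533, 0.846, -0.001]
force: [0.1, 0.9, -0.5]
finger_gap: 0.494
finger_force: 0.0
```

{"op": "arm_command", "data": {"rows": "0.042 0 0 0 -0.12;0.042 0 0 0 -0.12;0.042 0 0 0 -0.12;0.042 0 0 0 -0.12;0.042 0 0 0 -0.12"}}

```text
time_s: 19.7
tool_pos: [0.4303, -0.33, 0.1392]
tcp_rot: [0.001, 0.259, 0.966, -0.001]
force: [0.4, 0.2, 0.3]
finger_gap: 0.489
finger_force: 0.0
```

{"op": "arm_command", "data": {"rows": "0.042 0 0 0 -0.12;0.042 0 0 0 -0.12;0.042 0 0 0 0"}}

```text
time_s: 19.95
tool_pos: [0.4303, -0.33, 0.1391]
tcp_rot: [0.001, 0.142, 0.99, -0.001]
force: [-0.9, -1.0, -0.3]
finger_gap: 0.493
finger_force: 0.0
```

```bash
python3 - <<'E'
from h import *
a=shot("scene"); b=(.35,.51,-.42,-.25,.001); o,h=ortho([a],*b,zmax=.06); 
P=o.astype(int); m=(abs(P[...,0]-P[...,2])<60)&(P[...,0]>110)&(h<.035)&(h>.005); n,l,st,c=cv2.connectedComponentsWithStats(m.astype(np.uint8))
for i in range(1,n):
    if st[i,4]>100: print(st[i,4],(.51-c[i][1]*.001,-.25-c[i][0]*.001),np.median(h[l==i]))
T=tcp(); print(T.round(4).tolist(),r.get_state()["joint_positions"].round(2)); print("to foot",T[:3,:3].T@(np.array([.655,-.022,0])-[T[0,3],T[1,3],0]))
b=(.48,.685,-.19,.16,.001); o,h=ortho([a,shot("side")],*b); detect(h,o,*b)
E
```

```text
617 (np.float64(0.49736628849270664), np.float64(-0.34671474878444086)) 0.015071718436242776
5033 (np.float64(0.4348766143453209), np.float64(-0.32871945161931254)) 0.018512899774368985
[[-0.9577, 0.2877, 0.0012, 0.4303], [0.2877, 0.9577, -0.0013, -0.3299], [-0.0015, -0.0009, -1.0, 0.1389], [0.0, 0.0, 0.0, 1.0]] [-0.9  -0.07 -0.24  1.41  0.   -0.6 ]
to foot [-1.26625851e-01  3.59555924e-01 -1.40549401e-04]
c=(658,47) size 29x27 longdir 34  z 50.8 area 538 col [186. 158. 132.]
c=(656,-22) size 36x33 longdir 9  z 53.3 area 914 col [114.  99.  83.]
c=(656,111) size 31x27 longdir 14  z 50.9 area 506 col [186. 161. 140.]
c=(548,-186) size 135x6 longdir 0  z 48.5 area 683 col [196. 134.  87.]
c=(585,55) size 32x32 longdir -27  z 50.5 area 653 col [194. 164. 136.]
c=(589,108) size 28x25 longdir 43  z 51.2 area 486 col [198. 172. 149.]
c=(523,114) size 31x28 longdir 25  z 51.1 area 600 col [198. 171. 145.]
c=(505,-98) size 27x26 longdir 0  z 50.9 area 546 col [193. 165. 138.]
```

{"op": "arm_command", "data": {"rows": "0.042 -0.0127 0.036 0 0;0.042 -0.0127 0.036 0 0;0.042 -0.0127 0.036 0 0;0.042 -0.0127 0.036 0 0;0.042 -0.0127 0.036 0 0"}}

```text
time_s: 20.47
tool_pos: [0.5432, -0.1737, 0.1384]
tcp_rot: [0.001, 0.147, 0.989, -0.0]
force: [0.4, -0.3, 0.5]
finger_gap: 0.492
finger_force: 0.0
```

{"op": "arm_command", "data": {"rows": "0.042 -0.0127 0.036 0 0;0.042 -0.0127 0.036 0 0;0.042 -0.0127 0.036 0 0;0.042 -0.0127 0.036 0 0;0.042 -0.0127 0.036 0 0"}}

```text
time_s: 20.88
tool_pos: [0.6556, -0.019, 0.1383]
tcp_rot: [0.0, 0.146, 0.989, -0.0]
force: [0.3, -0.2, 0.3]
finger_gap: 0.491
finger_force: 0.0
```

{"op": "arm_command", "data": {"rows": "0.042 0 0 0.03 0;0.042 0 0 0 0;0.042 0 0 0 0;0.042 0 0 0 0"}}

```text
time_s: 21.22
tool_pos: [0.654, -0.0216, 0.1084]
tcp_rot: [-0.0, 0.146, 0.989, -0.0]
force: [0.4, -0.2, 0.5]
finger_gap: 0.492
finger_force: 0.0
```

```bash
python3 - <<'E'
from h import *
a=shot("wrist"); T=tcp(); print(T.round(4).tolist())
b=(.58,.7,-.1,.06,.0008); o,h=ortho([a],*b,zmax=.06); detect(h,o,*b)
print("to foot",T[:3,:3].T@(np.array([.655,-.022,.032])-T[:3,3]))
E
```

```text
[[-0.9576, 0.2882, 0.0009, 0.6544], [0.2882, 0.9576, -0.0003, -0.0219], [-0.0009, -0.0, -1.0, 0.1091], [0.0, 0.0, 0.0, 1.0]]
c=(697,35) size 49x5 longdir -90  z 45.3 area 217 col [160. 103.  50.]
c=(696,-34) size 72x8 longdir -90  z 45.4 area 526 col [151.  96.  46.]
c=(656,-22) size 32x30 longdir 0  z 49.3 area 803 col [102.  89.  75.]
c=(660,48) size 24x21 longdir -90  z 47.3 area 428 col [144. 125. 106.]
c=(588,51) size 18x16 longdir -90  z 47.2 area 221 col [167. 148. 129.]
to foot [-4.94796291e-04  9.58108909e-05  7.70681652e-02]
```

{"op": "arm_command", "data": {"rows": "0.042 -0.001 0 0.03 0;0.042 0 0 0.03 0;0.042 0 0 0.012 0;0.042 0 0 0.006 0;0.042 0 0 0 0"}}

```text
time_s: 21.68
tool_pos: [0.6548, -0.0216, 0.0294]
tcp_rot: [-0.001, 0.145, 0.989, 0.0]
force: [0.1, 0.6, -0.0]
finger_gap: 0.494
finger_force: 0.0
```

{"op": "arm_command", "data": {"rows": "0.042 0 0 0 0;0.02 0 0 0 0;0.02 0 0 0 0;0.02 0 0 0 0;0.02 0 0 0 0"}}

```text
time_s: 22.1
tool_pos: [0.657, -0.0216, 0.0323]
tcp_rot: [0.002, 0.144, 0.99, -0.0]
force: [-1.8, -0.9, 8.1]
finger_gap: 0.318
finger_force: 58.7
```

{"op": "arm_command", "data": {"rows": "0.02 0 0 0 0;0.02 0 0 -0.02 0;0.02 0 0 -0.03 0;0.02 0 0 -0.03 0;0.02 0 0 -0.03 0"}}

```text
time_s: 22.52
tool_pos: [0.6556, -0.021, 0.1421]
tcp_rot: [0.001, 0.144, 0.99, 0.0]
force: [-0.1, -0.2, -0.9]
finger_gap: 0.317
finger_force: 59.1
```

```bash
python3 - <<'E'
from h import *
T=tcp(); s=r.get_state(); print(T.round(4).tolist(),s["finger_gap"],s["finger_force"])
print("to dish",T[:3,:3].T@(np.array([.615,-.321,T[2,3]])-T[:3,3]))
E
```

```text
[[-0.9583, 0.2857, 0.001, 0.6556], [0.2857, 0.9583, -0.0001, -0.021], [-0.001, 0.0002, -1.0, 0.1421], [0.0, 0.0, 0.0, 1.0]] 0.3171706871380746 59.11140024662018
to dish [-4.68352131e-02 -2.99040907e-01 -1.08052136e-05]
```

{"op": "arm_command", "data": {"rows": "0.02 -0.0059 -0.0374 0 0;0.02 -0.0059 -0.0374 0 0;0.02 -0.0059 -0.0374 0 0;0.02 -0.0059 -0.0374 0 0;0.02 -0.0059 -0.0374 0 0"}}

```text
time_s: 22.93
tool_pos: [0.6304, -0.2105, 0.1412]
tcp_rot: [0.001, 0.144, 0.99, -0.0]
force: [1.3, -0.3, -1.0]
finger_gap: 0.316
finger_force: 59.2
```

{"op": "arm_command", "data": {"rows": "0.02 -0.0059 -0.0374 0 0;0.02 -0.0059 -0.0374 0 0;0.02 -0.0059 -0.0374 0 0;0.02 0 0 0 0;0.02 0 0 0 0"}}

```text
time_s: 23.35
tool_pos: [0.6148, -0.3237, 0.1404]
tcp_rot: [0.0, 0.146, 0.989, -0.0]
force: [-0.3, 0.4, -0.6]
finger_gap: 0.315
finger_force: 59.2
```

```bash
python3 - <<'E'
from h import *
v=shot("wrist"); T=tcp(); print(T.round(4).tolist(), r.get_state()["finger_force"])
b=(.53,.7,-.42,-.22,.001); o,h=ortho([v,shot("scene")],*b,zmax=.07)
m=(h>.040)&(h<.05)&(o.min(-1)>90); ij=np.argwhere(m).astype(np.float32); c,rad=cv2.minEnclosingCircle(ij); print(.7-c[0]*.001,-.22-c[1]*.001,rad)
m=(h<.011)&(h>.003)&(o.min(-1)>120); ij=np.argwhere(m);print(m.sum(),.7-np.median(ij[:,0])*.001,-.22-np.median(ij[:,1])*.001)
E
```

```text
[[-0.9579, 0.2871, 0.0008, 0.6152], [0.2871, 0.9579, -0.0001, -0.322], [-0.0008, 0.0001, -1.0, 0.1404], [0.0, 0.0, 0.0, 1.0]] 59.2418897151947
0.6131883239746093 -0.32015381622314454 69.418212890625
3255 0.615 -0.322
```

{"op": "arm_command", "data": {"rows": "0.02 0 0 0.03 0;0.02 0 0 0.03 0;0.02 0 0 0.03 0;0.02 0 0 0.022 0;0.02 0 0 0.01 0"}}

```text
time_s: 23.87
tool_pos: [0.6141, -0.3182, 0.0142]
tcp_rot: [-0.002, 0.143, 0.99, 0.001]
force: [-0.8, 0.3, -1.2]
finger_gap: 0.313
finger_force: 59.2
```

{"op": "arm_command", "data": {"rows": "0.02 0 0 0 0;0.036 0 0 0 0;0.036 0 0 0 0;0.036 0 0 0 0;0.036 0 0 -0.02 0"}}

```text
time_s: 24.28
tool_pos: [0.6141, -0.3203, 0.0356]
tcp_rot: [-0.001, 0.144, 0.99, 0.001]
force: [-0.1, 0.5, -0.5]
finger_gap: 0.424
finger_force: 0.0
```

{"op": "arm_command", "data": {"rows": "0.036 0 0 -0.035 0;0.07 0 0 -0.035 -0.1;0.07 0 0 -0.035 -0.1;0.07 0 0 -0.035 -0.1;0.07 0 0 -0.035 -0.096"}}

```text
time_s: 24.7
tool_pos: [0.6154, -0.3214, 0.2164]
tcp_rot: [0.001, -0.056, 0.998, -0.001]
force: [0.5, -0.0, 0.9]
finger_gap: 0.817
finger_force: 0.0
```

{"op": "arm_command", "data": {"rows": "0.07 0.0011 0.038 0 0;0.07 0.0011 0.038 0 0;0.07 0.0011 0.038 0 0;0.07 0.0011 0.038 0 0;0.07 0.0011 0.038 0 0"}}

```text
time_s: 25.12
tool_pos: [0.5896, -0.1316, 0.2145]
tcp_rot: [0.001, -0.053, 0.999, -0.001]
force: [-0.8, 1.1, -0.1]
finger_gap: 0.818
finger_force: 0.0
```

```bash
python3 - <<'E'
from h import *
v=shot("scene"); print(tcp().round(3).tolist())
b=(.53,.7,-.42,-.22,.001); o,h=ortho([v],*b,zmax=.07); P=o.astype(int)
m=(P.max(-1)<130)&(h<.035); n,l,st,c=cv2.connectedComponentsWithStats(m.astype(np.uint8))
for i in range(1,n):
    if st[i,4]>150: print(st[i,4],.7-c[i][1]*.001,-.22-c[i][0]*.001,np.percentile(h[l==i],[20,80]),P[l==i].mean(0))
b=(.48,.685,-.19,.16,.001); o,h=ortho([v],*b); detect(h,o,*b)
save("s5",v[0][80:300,80:400],2.4)
E
```

```text
[[-0.994, -0.11, 0.002, 0.589], [-0.11, 0.994, 0.002, -0.125], [-0.002, 0.002, -1.0, 0.215], [0.0, 0.0, 0.0, 1.0]]
1427 0.6484576033637001 -0.3298100911002102 [0.00129441 0.00384343] [98.94183602 71.90889979 51.52277505]
5504 0.5741687863372092 -0.26285392441860467 [-1. -1.] [14.42859738  9.91624273  6.53561047]
612 0.6137549019607843 -0.31790849673202615 [0.01589445 0.02348504] [76.67647059 69.94934641 64.80065359]
c=(661,48) size 33x26 longdir -37  z 51.0 area 574 col [195. 164. 138.]
c=(659,111) size 24x24 longdir 7  z 51.5 area 466 col [191. 165. 146.]
c=(554,-184) size 147x10 longdir 0  z 48.7 area 964 col [204. 144.  97.]
c=(593,108) size 30x29 longdir -28  z 51.5 area 543 col [188. 161. 140.]
c=(581,54) size 40x26 longdir 7  z 51.5 area 615 col [165. 138. 116.]
c=(575,34) size 13x11 longdir -63  z 41.3 area 84 col [133. 104.  74.]
c=(527,114) size 32x31 longdir -79  z 51.8 area 635 col [140. 120. 105.]
c=(506,-96) size 37x22 longdir -66  z 51.2 area 579 col [213. 181. 152.]
```

View pics/s5.png

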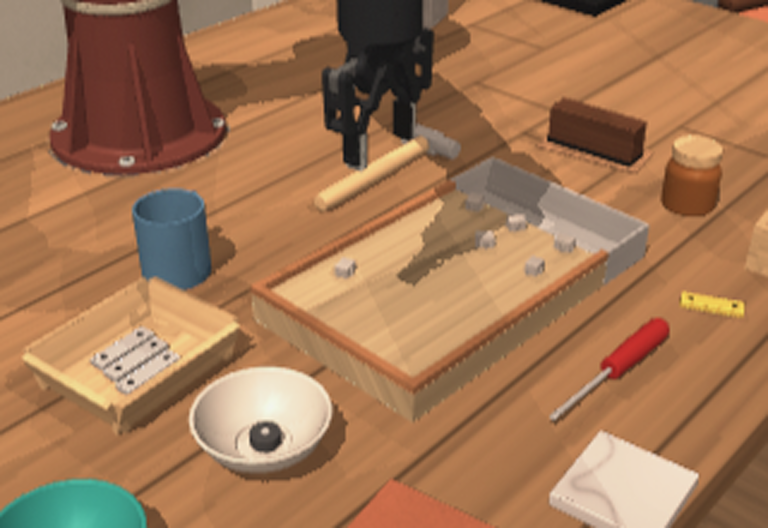

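The three plates lie in the bowl at (135,358) and the foot in the white dish at (265,435). Only six chips remain on the board. Next is the block.

{"op": "arm_command", "data": {"rows": "0.07 0.0011 0.038 0 0;0.07 0.0011 0.038 0 0;0.07 0.0011 0.038 0 0;0.07 0.0011 0.038 0 0;0.07 0.0011 0.038 0 0"}}

```text
time_s: 25.58
tool_pos: [0.564, 0.0569, 0.2146]
tcp_rot: [0.001, -0.053, 0.999, -0.0]
force: [0.1, 0.9, 0.1]
finger_gap: 0.818
finger_force: 0.0
```

{"op": "arm_command", "data": {"rows": "0.07 0.0011 0.038 0 0;0.07 0.0011 0.038 0 0;0.07 0.0011 0.038 0 0;0.07 0.0011 0.038 0 0;0.07 0.0011 0.038 0 0"}}

```text
time_s: 26.0
tool_pos: [0.5384, 0.2457, 0.2147]
tcp_rot: [0.002, -0.053, 0.999, 0.0]
force: [1.1, -0.5, 0.8]
finger_gap: 0.822
finger_force: 0.0
```

{"op": "arm_command", "data": {"rows": "0.07 0.0011 0.038 0 0;0.07 0.0011 0.038 0 0;0.07 0.0011 0.038 0 0;0.07 0 0 0 0;0.07 0 0 0 0"}}

```text
time_s: 26.42
tool_pos: [0.5227, 0.3587, 0.214]
tcp_rot: [0.001, -0.055, 0.999, 0.0]
force: [-0.2, -1.1, 1.3]
finger_gap: 0.821
finger_force: 0.0
```

```bash
python3 - <<'E'
from h import *
v=shot("wrist"); T=tcp(); print(T.round(4).tolist())
b=(.4,.64,.28,.5,.001); o,h=ortho([v],*b,zmax=.09); save("blk",o,2.4)
detect(h,o,*b,zt=.052,zm=.07)
P=o.astype(int); print(np.histogram(h[h>-.5],bins=np.arange(-.004,.07,.002))[0])
detect(h,o,*b,zt=.0032,zm=.009)
E
```

```text
[[-0.9942, -0.1075, 0.0016, 0.5231], [-0.1075, 0.9942, 0.0005, 0.3574], [-0.0017, 0.0003, -1.0, 0.2139], [0.0, 0.0, 0.0, 1.0]]
c=(521,397) size 133x44 longdir 5  z 59.3 area 5722 col [115.  67.  36.]
[   20 20076 20173  2832  1761    11     1    23    26     1     1     2
     0     0     0     2     1     3     1     6     3     5    11     6
     3    10    12    12     9    31  1283  4254   195     0     0     0
     0]
c=(594,381) size 14x9 longdir 72  z 4.0 area 85 col [173. 121.  69.]
c=(566,434) size 39x14 longdir 5  z 4.4 area 283 col [140.  93.  53.]
c=(536,432) size 16x16 longdir 0  z 4.3 area 141 col [137.  92.  51.]
c=(522,427) size 20x8 longdir 35  z 4.9 area 100 col [131.  87.  49.]
c=(494,425) size 30x9 longdir 5  z 5.0 area 170 col [136.  91.  51.]
c=(469,422) size 17x10 longdir 0  z 5.0 area 108 col [138.  92.  52.]
```

View pics/blk.png

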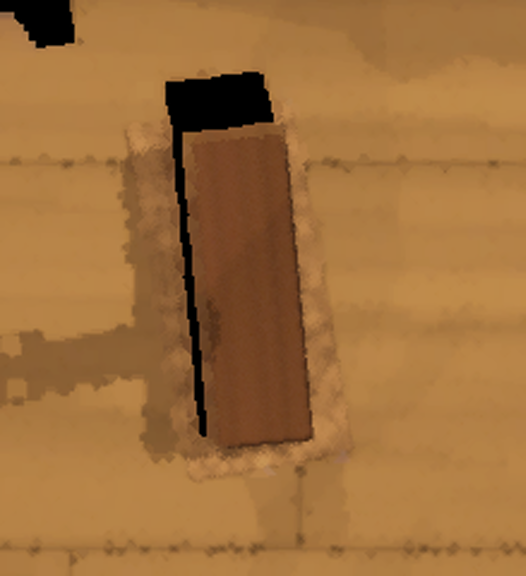

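The block's top is centred at (252,288) px, i.e. (0.521, 0.396), long axis about 5–6° off x. It sits on the pad, which is roughly centred there too. I'll grip it.

{"op": "arm_command", "data": {"rows": "0.07 -0.002 0.0386 0 0;0.07 0 0 0.035 0;0.07 0 0 0.035 0;0.07 0 0 0.035 0;0.07 0 0 0.035 0", "grip_force": 80}}

```text
time_s: 26.88
tool_pos: [0.522, 0.3942, 0.0724]
tcp_rot: [0.001, -0.052, 0.999, 0.0]
force: [1.1, 0.3, -0.8]
finger_gap: 0.821
finger_force: 0.0
```

{"op": "arm_command", "data": {"rows": "0.07 0 0 0.03 0;0.07 0 0 0.02 0;0.07 0 0 0.006 0;0.07 0 0 0 0;0.07 0 0 0 0"}}

```text
time_s: 27.3
tool_pos: [0.5221, 0.395, 0.0185]
tcp_rot: [0.001, -0.053, 0.999, 0.0]
force: [0.2, -0.3, -0.2]
finger_gap: 0.823
finger_force: 0.0
```

{"op": "arm_command", "data": {"rows": "0.03 0 0 0 0;0.03 0 0 0 0;0.03 0 0 0 0;0.03 0 0 0 0;0.03 0 0 0 0"}}

```text
time_s: 27.72
tool_pos: [0.5224, 0.396, 0.0191]
tcp_rot: [0.002, -0.053, 0.999, 0.001]
force: [-0.9, -0.5, 7.1]
finger_gap: 0.455
finger_force: 81.6
```

{"op": "arm_command", "data": {"rows": "0.03 0 0 0 0;0.03 0 0 0 0"}}

```text
time_s: 27.88
tool_pos: [0.5224, 0.396, 0.0191]
tcp_rot: [0.002, -0.053, 0.999, 0.001]
force: [-0.6, 0.3, 6.8]
finger_gap: 0.458
finger_force: 81.5
```

{"op": "arm_command", "data": {"rows": "0.03 0 0 -0.02 0;0.03 0 0 -0.03 0;0.03 0 0 -0.04 0;0.03 0 0 -0.04 0;0.03 0 0 -0.04 0"}}

```text
time_s: 28.3
tool_pos: [0.5205, 0.3952, 0.189]
tcp_rot: [0.0, -0.053, 0.999, 0.0]
force: [1.2, 0.0, -1.8]
finger_gap: 0.459
finger_force: 80.5
```

{"op": "arm_command", "data": {"rows": "0.03 0 0 -0.02 0;0.03 0 0 0 0;0.03 0 0 0 0"}}

```text
time_s: 28.55
tool_pos: [0.5217, 0.3958, 0.2086]
tcp_rot: [0.002, -0.053, 0.999, 0.001]
force: [0.2, 0.1, -2.2]
finger_gap: 0.461
finger_force: 80.5
```

```bash
python3 - <<'E'
from h import *
vs=[shot("scene"),shot("side")]; v=shot("wrist"); s=r.get_state(); print(tcp().round(4).tolist(),s["finger_gap"],s["finger_force"],s["force"])
b=(.4,.64,.28,.5,.001)
o,h=ortho([v],*b,zmax=.03); o2,h2=ortho(vs,*b,zmax=.03); save("pad",np.hstack([o,o2]),1.7)
b=(.44,.72,-.22,.22,.001); o,h=ortho(vs,*b); detect(h,o,*b)
E
```

```text
[[-0.9944, -0.106, -0.0025, 0.5201], [-0.106, 0.9944, -0.0011, 0.395], [0.0026, -0.0009, -1.0, 0.2048], [0.0, 0.0, 0.0, 1.0]] 0.45988995341011735 80.45781970024109 [-0.24137068 -0.01409771 -1.41680124]
c=(584,-27) size 339x242 longdir 87  z 49.3 area 9420 col [171. 112.  71.]
c=(658,110) size 28x27 longdir 11  z 51.4 area 520 col [171. 148. 128.]
c=(659,46) size 27x26 longdir -61  z 50.8 area 462 col [180. 152. 128.]
c=(589,106) size 33x25 longdir 45  z 51.4 area 522 col [187. 161. 139.]
c=(583,55) size 32x27 longdir 33  z 50.5 area 541 col [184. 156. 131.]
c=(525,114) size 31x27 longdir -74  z 51.3 area 610 col [188. 161. 138.]
c=(505,-98) size 29x26 longdir 14  z 50.8 area 499 col [183. 156. 131.]
```

View pics/pad.png

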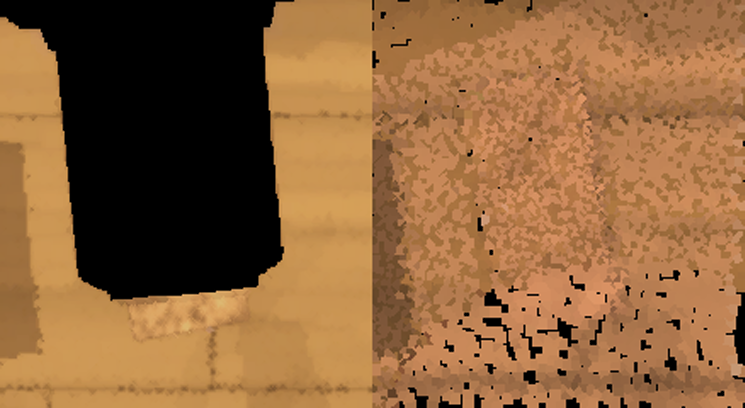

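The block is held and about 8° from board-square, and the pad's near edge is visible at (190,330). I'll square the block to the board and go behind the chips in the high-x lane.

{"op": "arm_command", "data": {"rows": "0.03 0 0 0 0.07;0.03 0 0 0 0.073;0.03 -0.0108 -0.0369 0 0;0.03 -0.0108 -0.0369 0 0;0.03 -0.0108 -0.0369 0 0"}}

```text
time_s: 29.12
tool_pos: [0.5482, 0.2825, 0.2046]
tcp_rot: [-0.001, 0.018, 1.0, -0.0]
force: [0.7, 0.1, -1.4]
finger_gap: 0.454
finger_force: 81.0
```

{"op": "arm_command", "data": {"rows": "0.03 -0.0108 -0.0369 0 0;0.03 -0.0108 -0.0369 0 0;0.03 -0.0108 -0.0369 0 0;0.03 -0.0108 -0.0369 0 0;0.03 -0.0108 -0.0369 0 0"}}

```text
time_s: 29.53
tool_pos: [0.5956, 0.0954, 0.2049]
tcp_rot: [-0.001, 0.018, 1.0, 0.0]
force: [0.7, 0.3, -0.8]
finger_gap: 0.457
finger_force: 81.0
```

{"op": "arm_command", "data": {"rows": "0.03 -0.0108 -0.0369 0 0;0.03 -0.0108 -0.0369 0 0;0.03 -0.0108 -0.0369 0 0;0.03 0 0 0.03 0;0.03 0 0 0.03 0"}}

```text
time_s: 29.95
tool_pos: [0.6254, -0.0174, 0.1458]
tcp_rot: [0.001, 0.02, 1.0, -0.0]
force: [-0.1, -0.5, -1.7]
finger_gap: 0.453
finger_force: 81.2
```

{"op": "arm_command", "data": {"rows": "0.03 0 0 0.03 0;0.03 0 0 0.02 0;0.03 0 0 0 0;0.03 0 0 0 0;0.03 0 0 0 0"}}

```text
time_s: 30.37
tool_pos: [0.625, -0.0146, 0.0977]
tcp_rot: [0.0, 0.018, 1.0, -0.0]
force: [-1.3, 0.4, -0.5]
finger_gap: 0.458
finger_force: 81.0
```

```bash
cat >> h.py <<'E'
def board(p): # world -> board mm
    d=np.array(p[:2])-[.583,-.034]; return (d@[[.9993,.037],[-.037,.9993]]*1000).round(1)
E
python3 - <<'E'
from h import *
T=tcp(); s=r.get_state(); print(T.round(4).tolist(),s["finger_gap"],s["finger_force"],"board",board(T[:3,3]))
print("to lane1",(T[:3,:3].T@(np.array([.6247,-.0155,.0515])-T[:3,3])).round(4))
E
```

```text
[[-0.9993, 0.0367, 0.0007, 0.625], [0.0367, 0.9993, -0.0001, -0.0146], [-0.0007, -0.0, -1.0, 0.0977], [0.0, 0.0, 0.0, 1.0]] 0.4576566672639245 80.98894000053406 board [41.2 20.9]
to lane1 [ 0.0003 -0.0009  0.0462]
```

{"op": "arm_command", "data": {"rows": "0.03 0 0 0.02 0;0.03 0 0 0.015 0;0.03 0 0 0.008 0;0.03 0 0 0.003 0;0.03 0 0 0 0"}}

```text
time_s: 30.78
tool_pos: [0.6249, -0.0146, 0.0512]
tcp_rot: [0.0, 0.018, 1.0, 0.0]
force: [0.3, -0.3, -1.4]
finger_gap: 0.457
finger_force: 81.0
```

{"op": "arm_command", "data": {"rows": "0.03 0 0.004 0 0;0.03 0 0.007 0 0;0.03 0 0.009 0 0;0.03 0 0.009 0 0;0.03 0 0.009 0 0"}}

```text
time_s: 31.2
tool_pos: [0.6263, 0.0245, 0.0512]
tcp_rot: [0.0, 0.018, 1.0, 0.0]
force: [-0.5, -0.5, -1.8]
finger_gap: 0.457
finger_force: 81.0
```

{"op": "arm_command", "data": {"rows": "0.03 0 0.009 0 0;0.03 0 0.009 0 0;0.03 0 0.009 0 0;0.03 0 0.009 0 0;0.03 0 0.009 0 0"}}

```text
time_s: 31.62
tool_pos: [0.6278, 0.0693, 0.0507]
tcp_rot: [0.0, 0.018, 1.0, 0.0]
force: [0.6, -1.3, -1.8]
finger_gap: 0.451
finger_force: 81.0
```

{"op": "arm_command", "data": {"rows": "0.03 0 0.009 0 0;0.03 0 0.009 0 0;0.03 0 0.009 0 0;0.03 0 0.009 0 0;0.03 0 0.009 0 0"}}

```text
time_s: 32.03
tool_pos: [0.6294, 0.1142, 0.0507]
tcp_rot: [-0.0, 0.018, 1.0, 0.0]
force: [-0.1, 0.1, -2.0]
finger_gap: 0.458
finger_force: 81.0
```

{"op": "arm_command", "data": {"rows": "0.03 0 0.008 0 0;0.03 0 0.004 0 0;0.03 0 0 0 0;0.03 0 0 0 0;0.03 0 0 0 0"}}

```text
time_s: 32.45
tool_pos: [0.6299, 0.1249, 0.0507]
tcp_rot: [0.0, 0.019, 1.0, -0.0]
force: [-0.0, -0.3, -2.4]
finger_gap: 0.455
finger_force: 81.0
```

```bash
python3 - <<'E'
from h import *
T=tcp(); s=r.get_state(); print(T.round(4).tolist(),s["finger_gap"],s["finger_force"],s["force"],"board",board(T[:3,3]))
v=shot("side"); save("sw1",v[0][120:260,150:340],4)
E
```

```text
[[-0.9993, 0.037, 0.0001, 0.6299], [0.037, 0.9993, -0.0001, 0.1249], [-0.0001, -0.0001, -1.0, 0.0507], [0.0, 0.0, 0.0, 1.0]] 0.4548154236830319 80.9555447101593 [-0.01877596 -0.31453829 -2.43336071] board [ 41.  160.6]
```

View pics/sw1.png

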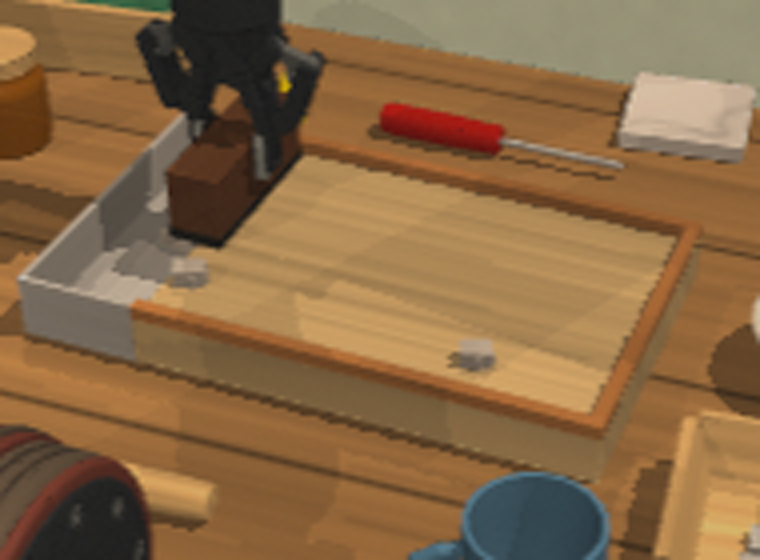

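The high-x lane is cleared, and two chips remain at (190,272) and (473,355). Now the low-x lane.

{"op": "arm_command", "data": {"rows": "0.03 0 0 -0.02 0;0.03 0 0 -0.03 0;0.03 0.0103 -0.0341 0 0;0.03 0.0103 -0.0341 0 0;0.03 0.0103 -0.0341 0 0"}}

```text
time_s: 32.92
tool_pos: [0.5951, 0.0229, 0.1014]
tcp_rot: [0.001, 0.018, 1.0, -0.0]
force: [0.5, 0.0, -1.5]
finger_gap: 0.453
finger_force: 81.1
```

{"op": "arm_command", "data": {"rows": "0.03 0.0103 -0.0341 0 0;0.03 0.0103 -0.0341 0 0;0.03 0.0103 -0.0341 0 0;0.03 0.0103 -0.0341 0 0;0.03 0.0103 -0.0341 0 0"}}

```text
time_s: 33.33
tool_pos: [0.5366, -0.1463, 0.1009]
tcp_rot: [0.0, 0.019, 1.0, -0.0]
force: [0.5, -0.2, -0.2]
finger_gap: 0.455
finger_force: 81.1
```

{"op": "arm_command", "data": {"rows": "0.03 0 0 0 0;0.03 0 0 0 0;0.03 0 0 0 0"}}

```text
time_s: 33.58
tool_pos: [0.5374, -0.1446, 0.1008]
tcp_rot: [0.0, 0.019, 1.0, 0.0]
force: [-0.0, -0.3, -1.6]
finger_gap: 0.456
finger_force: 81.3
```

```bash
python3 - <<'E'
from h import *
vs=[shot("scene"),shot("side")]; T=tcp(); s=r.get_state(); print(T.round(4).tolist(),s["finger_gap"],s["finger_force"],"board",board(T[:3,3]))
b=(.48,.685,-.17,.25,.001); o,h=ortho(vs,*b,zmax=.07); detect(h,o,*b)
print("tray"); detect(h[:,:125],o[:,:125],.48,.685,.125,.25,.001,zt=.0115,zm=.035)
print("to lane2",(T[:3,:3].T@(np.array([.5379,-.1444,.0512])-T[:3,3])).round(4))
E
```

```text
[[-0.9994, 0.036, 0.0001, 0.5377], [0.036, 0.9994, 0.0003, -0.1436], [-0.0001, 0.0003, -1.0, 0.1007], [0.0, 0.0, 0.0, 1.0]] 0.4575090826896669 81.30955338478088 board [ -41.2 -111.2]
c=(525,114) size 31x30 longdir 40  z 51.3 area 612 col [164. 141. 121.]
c=(502,-97) size 27x23 longdir 17  z 49.5 area 462 col [128. 112.  94.]
c=(485,99) size 21x9 longdir -90  z 47.3 area 110 col [139.  96.  64.]
tray
c=(682,158) size 20x5 longdir -90  z 15.8 area 92 col [136. 120. 102.]
c=(648,136) size 25x21 longdir 0  z 27.9 area 394 col [179. 155. 128.]
c=(596,154) size 50x30 longdir 55  z 25.3 area 1003 col [185. 163. 141.]
to lane2 [-0.0002 -0.0008  0.0495]
```

{"op": "arm_command", "data": {"rows": "0.03 0 0 0.02 0;0.03 0 0 0.018 0;0.03 0 0 0.008 0;0.03 0 0 0.0035 0;0.03 0 0 0 0"}}

```text
time_s: 34.1
tool_pos: [0.5373, -0.1434, 0.0511]
tcp_rot: [-0.0, 0.018, 1.0, 0.0]
force: [0.6, 0.5, -2.1]
finger_gap: 0.458
finger_force: 81.4
```

{"op": "arm_command", "data": {"rows": "0.03 0 0.004 0 0;0.03 0 0.008 0 0;0.03 0 0.01 0 0;0.03 0 0.01 0 0;0.03 0 0.01 0 0"}}

```text
time_s: 34.52
tool_pos: [0.5391, -0.101, 0.0514]
tcp_rot: [0.0, 0.018, 1.0, 0.0]
force: [0.2, 0.1, -0.8]
finger_gap: 0.456
finger_force: 81.3
```

{"op": "arm_command", "data": {"rows": "0.03 0 0.01 0 0;0.03 0 0.01 0 0;0.03 0 0.01 0 0;0.03 0 0.01 0 0;0.03 0 0.01 0 0"}}

```text
time_s: 34.93
tool_pos: [0.5409, -0.0513, 0.0512]
tcp_rot: [0.0, 0.018, 1.0, 0.0]
force: [-0.3, -0.0, -2.1]
finger_gap: 0.455
finger_force: 81.3
```

{"op": "arm_command", "data": {"rows": "0.03 0 0.01 0 0;0.03 0 0.01 0 0;0.03 0 0.01 0 0;0.03 0 0.01 0 0;0.03 0 0.01 0 0"}}

```text
time_s: 35.35
tool_pos: [0.5427, -0.0014, 0.0512]
tcp_rot: [0.0, 0.018, 1.0, 0.0]
force: [0.7, 0.1, -1.5]
finger_gap: 0.454
finger_force: 81.3
```

{"op": "arm_command", "data": {"rows": "0.03 0 0.01 0 0;0.03 0 0.01 0 0;0.03 0 0.01 0 0;0.03 0 0.01 0 0;0.03 0 0.01 0 0"}}

```text
time_s: 35.77
tool_pos: [0.5446, 0.0485, 0.0512]
tcp_rot: [0.0, 0.018, 1.0, 0.0]
force: [-0.5, -0.4, -1.9]
finger_gap: 0.456
finger_force: 81.3
```

{"op": "arm_command", "data": {"rows": "0.03 0 0.01 0 0;0.03 0 0.01 0 0;0.03 0 0.01 0 0;0.03 0 0.01 0 0;0.03 0 0.01 0 0"}}

```text
time_s: 36.18
tool_pos: [0.5464, 0.0985, 0.0512]
tcp_rot: [0.0, 0.018, 1.0, 0.0]
force: [-0.2, 0.2, -1.3]
finger_gap: 0.455
finger_force: 81.3
```

{"op": "arm_command", "data": {"rows": "0.03 0 0.01 0 0;0.03 0 0.01 0 0;0.03 0 0.008 0 0;0.03 0 0.003 0 0;0.03 0 0 0 0"}}

```text
time_s: 36.6
tool_pos: [0.5475, 0.1293, 0.0512]
tcp_rot: [-0.0, 0.018, 1.0, 0.0]
force: [0.4, 0.2, -1.0]
finger_gap: 0.458
finger_force: 81.3
```

```bash
python3 - <<'E'
from h import *
T=tcp(); s=r.get_state(); print(T.round(4).tolist(),s["finger_gap"],s["finger_force"],s["force"],"board",board(T[:3,3]))
vs=[shot("scene"),shot("side")]
b=(.48,.685,-.17,.25,.001); o,h=ortho(vs,*b,zmax=.07); detect(h,o,*b)
E
```

```text
[[-0.9994, 0.0358, -0.0, 0.5475], [0.0358, 0.9994, 0.0001, 0.1293], [0.0, 0.0001, -1.0, 0.0512], [0.0, 0.0, 0.0, 1.0]] 0.4576561261154635 81.32382988929749 [ 0.3980542   0.19516605 -1.0172197 ] board [-41.5 161.8]
c=(542,112) size 36x11 longdir -8  z 56.3 area 222 col [71. 50. 38.]
c=(502,212) size 12x11 longdir 0  z 45.5 area 83 col [107.  98.  86.]
```

{"op": "arm_command", "data": {"rows": "0.03 0 0 -0.03 0;0.03 0 0 -0.035 0;0.03 0 0 -0.035 0;0.03 0 0 -0.035 0;0.03 0 0 -0.025 0"}}

```text
time_s: 37.12
tool_pos: [0.5482, 0.1279, 0.2148]
tcp_rot: [0.002, 0.019, 1.0, -0.0]
force: [1.0, -0.5, -0.2]
finger_gap: 0.46
finger_force: 82.3
```

{"op": "arm_command", "data": {"rows": "0.03 -0.018 0.0345 0 0;0.03 -0.018 0.0345 0 0;0.03 -0.018 0.0345 0 0;0.03 -0.018 0.0345 0 -0.04;0.03 -0.018 0.0345 0 -0.05"}}

```text
time_s: 37.53
tool_pos: [0.6435, 0.2991, 0.2111]
tcp_rot: [0.0, -0.027, 1.0, -0.0]
force: [0.8, -0.7, -1.3]
finger_gap: 0.455
finger_force: 82.4
```

{"op": "arm_command", "data": {"rows": "0.03 0 0.035 0 -0.05;0.03 0 0.03 0 0;0.03 0 0 0 0;0.03 0 0 0 0;0.03 0 0 0 0"}}

```text
time_s: 37.95
tool_pos: [0.6377, 0.3625, 0.2109]
tcp_rot: [-0.0, -0.051, 0.999, -0.0]
force: [0.7, -0.6, -2.4]
finger_gap: 0.46
finger_force: 82.4
```

```bash
python3 - <<'E'
from h import *
v=shot("wrist"); vs=[shot("scene"),shot("side")]; s=r.get_state(); print(tcp().round(4).tolist(),s["finger_gap"],s["finger_force"])
b=(.42,.64,.3,.5,.001)
o,h=ortho([v],*b,zmax=.03)
np.savez("pad.npz",o=o,h=h)
b2=(.45,.72,-.21,.26,.001); o2,h2=ortho(vs,*b2,zmax=.07); detect(h2[30:-30],o2[30:-30],.48,.69,-.21,.26,.001)
q=cv2.resize(o,None,fx=2,fy=2); w=np.zeros((580,800,3),np.uint8); w[:440,:400]=q; w[:540//2,400:400+o2.shape[1]*2//2][:, :400]=o2[:270,:400]; save("fin",w,1)
E
```

```text
[[-0.9948, -0.1014, 0.0003, 0.6379], [-0.1014, 0.9948, 0.0, 0.3617], [-0.0003, -0.0, -1.0, 0.2116], [0.0, 0.0, 0.0, 1.0]] 0.45662059202080263 82.39816188812256
c=(586,-189) size 208x26 longdir 0  z 49.3 area 2205 col [182. 122.  78.]
c=(605,214) size 26x6 longdir -4  z 48.6 area 120 col [188. 157. 135.]
c=(490,215) size 15x15 longdir -90  z 47.5 area 122 col [174. 146. 125.]
c=(485,121) size 15x7 longdir -90  z 49.9 area 82 col [184. 131.  89.]Traceback (most recent call last):
  File "<stdin>", line 7, in <module>
ValueError: could not broadcast input array from shape (269,400,3) into shape (270,400,3)
```

```bash
python3 - <<'E'
from h import *
z=np.load("pad.npz"); o,h=z["o"],z["h"]
m=((h>.003)&(h<.008)).astype(np.uint8); m=cv2.morphologyEx(cv2.morphologyEx(m,cv2.MORPH_OPEN,np.ones((3,3))),cv2.MORPH_CLOSE,np.ones((7,7)))
detect(h*m,o,.42,.64,.3,.5,.001,zt=.003,zm=.009)
save("fin",np.hstack([o,cv2.merge([m*255]*3)]),2)
E
```

```text
c=(562,430) size 53x38 longdir 0  z 4.5 area 899 col [204. 149.  88.]
c=(572,384) size 27x23 longdir -90  z 4.4 area 295 col [206. 150.  89.]
c=(566,403) size 13x12 longdir -90  z 4.5 area 99 col [199. 143.  84.]
c=(560,386) size 16x12 longdir 63  z 4.7 area 99 col [204. 147.  87.]
c=(539,403) size 48x36 longdir 78  z 4.5 area 593 col [204. 148.  87.]
c=(541,378) size 27x13 longdir -66  z 4.5 area 171 col [211. 156.  93.]
c=(512,373) size 27x8 longdir 21  z 4.4 area 154 col [207. 151.  89.]
c=(511,415) size 17x9 longdir -90  z 4.7 area 90 col [206. 150.  89.]
c=(476,393) size 72x62 longdir -81  z 4.7 area 2044 col [204. 148.  87.]
```

View pics/fin.png

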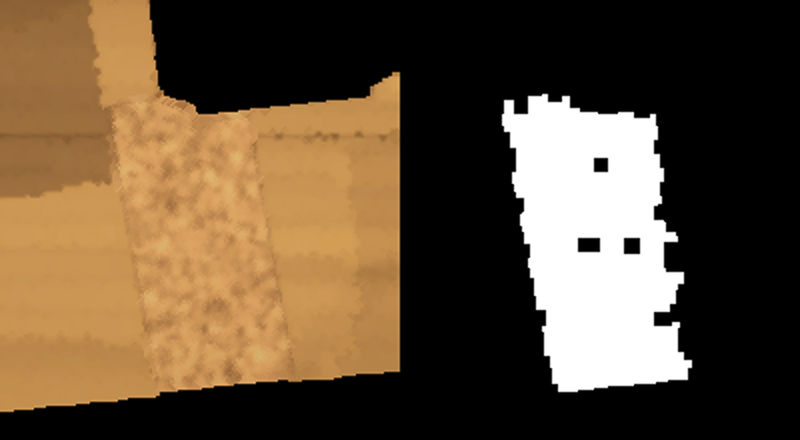

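The pad is now fully visible, with edges (112,110)-(157,385) and (254,130)-(292,380). That puts its centre at (0.519, 0.399), turned 9°. The board is clear, so I'll bring the block above the pad.

{"op": "arm_command", "data": {"rows": "0.03 0 0 0 -0.056;0.03 0.0279 0.0139 0 0;0.03 0.0279 0.0139 0 0;0.03 0.0279 0.0139 0 0;0.03 0.0279 0.0139 0 0"}}

```text
time_s: 38.52
tool_pos: [0.5176, 0.3994, 0.2113]
tcp_rot: [0.0, -0.079, 0.997, 0.0]
force: [-0.5, 0.9, -1.7]
finger_gap: 0.453
finger_force: 82.4
```

{"op": "arm_command", "data": {"rows": "0.03 0 0 0.03 0;0.03 0 0 0.035 0;0.03 0 0 0.035 0;0.03 0 0 0.03 0;0.03 0 0 0.02 0"}}

```text
time_s: 38.93
tool_pos: [0.5172, 0.3986, 0.0579]
tcp_rot: [-0.001, -0.079, 0.997, -0.001]
force: [0.1, 0.8, -2.3]
finger_gap: 0.457
finger_force: 82.4
```

{"op": "arm_command", "data": {"rows": "0.03 0 0 0 0;0.03 0 0 0 0;0.03 0 0 0 0"}}

```text
time_s: 39.18
tool_pos: [0.5197, 0.4003, 0.0635]
tcp_rot: [0.001, -0.079, 0.997, 0.0]
force: [0.4, -0.0, -1.5]
finger_gap: 0.454
finger_force: 82.4
```

```bash
python3 - <<'E'
from h import *
v=shot("wrist"); T=tcp(); s=r.get_state(); print(T.round(4).tolist(),s["finger_gap"],s["finger_force"])
b=(.42,.62,.3,.5,.001); o,h=ortho([v],*b,zmax=.2); zt=T[2,3]+.032
detect(h,o,*b,zt=zt,zm=zt+.014)
print("angle tool y",np.degrees(np.arctan2(T[1,1],T[0,1])),"to pad",(T[:3,:3].T@(np.array([.519,.399,.0195])-T[:3,3])).round(4))
E
```

```text
[[-0.9874, -0.1579, 0.0033, 0.52], [-0.1579, 0.9874, 0.0016, 0.4006], [-0.0035, 0.0011, -1.0, 0.0639], [0.0, 0.0, 0.0, 1.0]] 0.46044200829417226 82.3735249042511
c=(503,399) size 102x50 longdir 8  z 103.6 area 4264 col [110.  65.  37.]
angle tool y 99.08770544863786 to pad [ 0.0014 -0.0015  0.0444]
```

{"op": "arm_command", "data": {"rows": "0.03 0.001 -0.001 0.015 0;0.03 0 0 0.015 0;0.03 0 0 0.008 0;0.03 0 0 0.003 0;0.03 0 0 0 0"}}

```text
time_s: 39.65
tool_pos: [0.518, 0.3993, 0.0208]
tcp_rot: [0.0, -0.08, 0.997, 0.0]
force: [0.6, 0.9, -1.1]
finger_gap: 0.454
finger_force: 82.6
```

{"op": "arm_command", "data": {"rows": "0.03 0 0 0.001 0;0.03 0 0 0.001 0;0.03 0 0 0 0;0.03 0 0 0 0"}}

```text
time_s: 39.98
tool_pos: [0.5187, 0.3996, 0.0201]
tcp_rot: [0.001, -0.079, 0.997, 0.0]
force: [0.8, -0.7, 6.3]
finger_gap: 0.456
finger_force: 83.4
```

Contact (about 8 N). I'll open slowly, then lift clear.

{"op": "arm_command", "data": {"rows": "0.042 0 0 0 0;0.044 0 0 0 0;0.048 0 0 0 0;0.055 0 0 0 0;0.07 0 0 0 0"}}

```text
time_s: 40.4
tool_pos: [0.5175, 0.3991, 0.0181]
tcp_rot: [-0.0, -0.08, 0.997, -0.0]
force: [-0.2, -0.1, -0.5]
finger_gap: 0.764
finger_force: 0.0
```

{"op": "arm_command", "data": {"rows": "0.07 0 0 0 0;0.07 0 0 0 0;0.07 0 0 -0.015 0;0.07 0 0 -0.03 0;0.07 0 0 -0.035 0"}}

```text
time_s: 40.82
tool_pos: [0.516, 0.3983, 0.0967]
tcp_rot: [-0.002, -0.079, 0.997, -0.001]
force: [1.5, 0.1, 0.4]
finger_gap: 0.822
finger_force: 0.0
```

{"op": "arm_command", "data": {"rows": "0.07 0 0 -0.035 0;0.07 0 0 -0.035 0;0.07 0 -0.035 -0.02 0;0.07 0 -0.02 0 0;0.07 0 0 0 0"}}

```text
time_s: 41.23
tool_pos: [0.5282, 0.3423, 0.1906]
tcp_rot: [0.002, -0.078, 0.997, 0.0]
force: [0.0, -1.0, -0.1]
finger_gap: 0.819
finger_force: 0.0
```

```bash
python3 - <<'E'
from h import *
v=shot("wrist"); T=tcp(); print(T.round(4).tolist())
b=(.4,.64,.28,.5,.001); o,h=ortho([v],*b,zmax=.09); detect(h,o,*b,zt=.055,zm=.07)
m=(h>.055)&(h<.065); ij=np.argwhere(m); w=np.c_[.64-ij[:,0]*.001,.5-ij[:,1]*.001]; ev=np.linalg.svd(w-w.mean(0),full_matrices=False)[2][0]; print(np.degrees(np.arctan(ev[1]/ev[0])))
v2=shot("scene"); w=np.zeros((580,790,3),np.uint8); w[:480,:440]=cv2.resize(o,None,fx=2,fy=2); w[:330,440:790]=cv2.resize(v2[0][80:300,80:313],(350,330)); 
save("end",w,1)
s=shot("side"); b2=(.48,.69,-.21,.26,.001); o2,h2=ortho([v2,s],*b2,zmax=.07); detect(h2,o2,*b2)
E
```

```text
[[-0.9877, -0.1563, 0.0016, 0.5273], [-0.1563, 0.9877, 0.0005, 0.3436], [-0.0016, 0.0002, -1.0, 0.1892], [0.0, 0.0, 0.0, 1.0]]
c=(518,402) size 132x44 longdir 9  z 59.3 area 5702 col [111.  65.  35.]
8.956161250397745Traceback (most recent call last):
  File "<stdin>", line 5, in <module>
ValueError: could not broadcast input array from shape (480,438,3) into shape (480,440,3)
```

```bash
python3 - <<'E'
from h import *
v=shot("wrist"); b=(.4,.64,.28,.5,.001); o,h=ortho([v],*b,zmax=.09); v2=shot("scene"); s=shot("side")
L=cv2.resize(o,(400,440)); Rr=cv2.resize(v2[0][80:300,80:313],(390,440)); save("end",np.hstack([L,Rr]),1)
b2=(.48,.69,-.21,.26,.001); o2,h2=ortho([v2,s],*b2,zmax=.07); detect(h2,o2,*b2)
print("tray"); detect(h2[:,:125],o2[:,:125],.48,.69,.135,.26,.001,zt=.0115,zm=.035)
E
```

```text
c=(586,-190) size 208x22 longdir 0  z 49.4 area 2098 col [175. 117.  74.]
c=(626,212) size 21x7 longdir -5  z 47.8 area 115 col [182. 153. 131.]
c=(518,218) size 11x8 longdir -90  z 45.2 area 80 col [190. 154. 128.]
tray
c=(683,156) size 20x13 longdir -90  z 17.0 area 158 col [146. 129. 110.]
c=(649,141) size 25x11 longdir 0  z 29.9 area 218 col [173. 151. 131.]
c=(596,153) size 51x30 longdir 58  z 25.3 area 1041 col [177. 155. 134.]
c=(520,151) size 50x29 longdir -28  z 27.9 area 928 col [177. 153. 131.]
```

View pics/end.png

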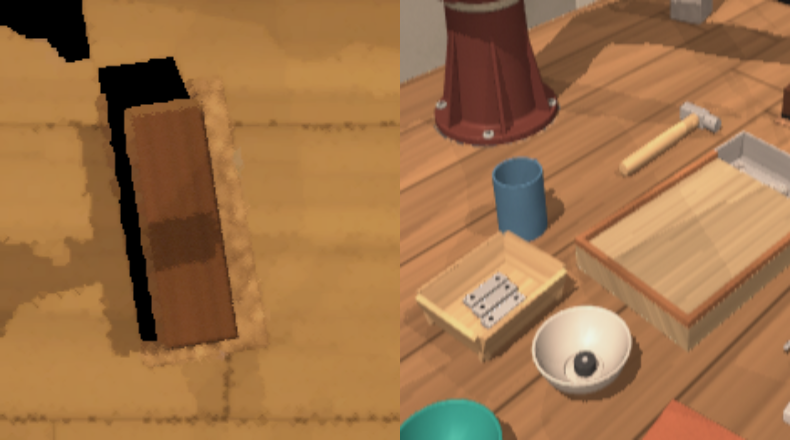

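The block lies along the pad, nearly centred (pad margins about 16 mm at its right side, 7–8 mm at the ends). The bowl holds the plates at (492,298), the dish holds the foot at (585,362), and the board is bare. The robot is clear, so I'm handing in.

```bash
python3 -c "
from cell import r
print(r.job_done())"
```

```text
the job is handed in; nothing more can be done
None
```

The job is handed in at about 42 s of robot time: three plates in the wooden bowl, the one foot present in the white dish, all six chips wiped into the catch tray, and the block back along its pad, centred to about 3 mm.

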